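# Pack the current order into the two-layer case

### The job

Pack the order whose tag stands in the red slot of the rack (orange tag: the amber jars with orange lids; green tag: the jars with green lids): stand every jar of that product upright in the case's bottom pockets, then seat the blue divider tray level on the ledges over them, and lay both cartons in its two bays, the same way up as they lie now. Also slide that order's tag fully down into the grey card holder at the end of the case; leave the other tag in the grey slot and the other jars standing on the bench outside the case, and do not knock over the cup.

Things in the scene. Friction and masses are not known exactly. Their poses are not given: they have to be found in the camera images.
- case: packing case, fixed. Origin: centre of underside; long axis y. Floor 5 mm thick; three 62 mm square pockets in a row along y, 66 mm apart, low white walls with tops 30 mm above the bench. A blue block, 82 mm wide, stands at each end (97 to 117 mm from the origin along y), with a ledge 72 mm high and a 4 mm rim round its outside up to 90 mm. Grey card holder at the -y end
- pocket0 (a point): middle of the floor of a bottom pocket of the case (case y = -66 mm), 5 mm above the bench; a jar stands here with its underside at this height
- pocket1 (a point): middle of the floor of a bottom pocket of the case (case y = 0 mm), 5 mm above the bench; a jar stands here with its underside at this height
- pocket2 (a point): middle of the floor of a bottom pocket of the case (case y = 66 mm), 5 mm above the bench; a jar stands here with its underside at this height
- seat (a point): where the underside of the divider tray's centre comes to lie when it is seated on both ledges, 72 mm above the bench; axes as the case. The rims round the ledges leave 74 mm (x) by 226 mm (y) for the tray
- holder (a point): middle of the floor of the grey card holder at the case's -y end (case y = -152 mm), 5 mm above the bench; axes as the case. The slot is 66 mm along x, 12 mm along y and 40 mm deep (walls up to 45 mm), so a tag stands in it with its 8 mm thickness along the case's y
- rack: the order rack, fixed: dark steel base 60 mm by 164 mm, 10 mm thick, with two upright tag slots, at y = +42 mm (red walls: the current order) and y = -42 mm (grey walls: the waiting order). Origin: centre of its underside
- slot_current (a point): middle of the floor of the red-walled slot (10 mm above the bench): the tag found here at the start is the current order. Axes as the rack. Slot 11 mm along x, 62 mm along y, 35 mm deep
- slot_waiting (a point): middle of the floor of the grey-walled slot of the rack; same size; its tag is to stay there
- tag_amber: orange order tag, for the amber jars: a rigid plate 8 mm (x) by 60 mm (y) by 120 mm tall (z) with a white panel, standing upright in one of the rack's slots; origin: centre of its underside
- tag_green: green order tag, for the green-lidded jars: same size and axes as the orange one
- amber1: amber jar with an orange lid, a closed round jar 56 mm in diameter and 64 mm tall; origin: centre of its underside, z up. May be absent
- amber2: amber jar with an orange lid, a closed round jar 56 mm in diameter and 64 mm tall; origin: centre of its underside, z up. May be absent
- amber3: amber jar with an orange lid, a closed round jar 56 mm in diameter and 64 mm tall; origin: centre of its underside, z up. May be absent
- green1: white jar with a green lid, a closed round jar 56 mm in diameter and 64 mm tall; origin: centre of its underside, z up. May be absent
- green2: white jar with a green lid, a closed round jar 56 mm in diameter and 64 mm tall; origin: centre of its underside, z up. May be absent
- green3: white jar with a green lid, a closed round jar 56 mm in diameter and 64 mm tall; origin: centre of its underside, z up. May be absent
- divider: the blue divider tray: plate 70 mm (x) by 222 mm (y), 6 mm thick, with a rim 4 mm wide around it up to 18 mm above its underside, and a yellow upright grip across its middle, 50 mm (x) by 16 mm (y), up to 56 mm above its underside. The same both ways round. Origin: centre of its underside; about 0.25 kg
- bay0 (a point): middle of the floor of one of the divider tray's two bays (tray y = -57.5 mm, 6 mm above the tray's underside); each bay is 62 mm (x) by 99 mm (y); a carton lies in it lengthwise, its 85 mm along the tray's y
- bay1 (a point): the same for the other bay (tray y = +57.5 mm)
- carton1: brown pump carton with a white band, 85 mm (x) by 54 mm (y) by 45 mm tall (z), about 0.12 kg; origin: centre of its underside
- carton2: brown pump carton with a white band, 85 mm (x) by 54 mm (y) by 45 mm tall (z), about 0.12 kg; origin: centre of its underside
- beaker: white cup, 68 mm wide, 85 mm tall, standing on the bench between case and tray; not part of the job. Origin: centre of its underside
Not all that is in view belongs to the job. There is more than one size of the tag_green; the job needs the middle-sized.

How it is judged:
On the way, in this order (a step that is already met when the one before it is completed fails the run):
1. every jar of the current order stands in a bottom pocket of the case, and none of the other product is in it ((((((horizontal distance between tag_amber and slot_current below 0.012 m and z of tag_amber in the frame of slot_current between -0.004 and 0.01 m and angle between tag_amber's own z axis and vertical below 0.15 rad) or (horizontal distance between tag_amber and holder below 0.012 m and z of tag_amber in the frame of holder between -0.004 and 0.01 m and angle between tag_amber's own z axis and vertical below 0.15 rad)) and (horizontal distance between tag_green and slot_waiting below 0.012 m and z of tag_green in the frame of slot_waiting between -0.004 and 0.01 m and angle between tag_green's own z axis and vertical below 0.15 rad) and x of amber1 in the frame of case between -0.015 and 0.015 m and y of amber1 in the frame of case between -0.105 and 0.105 m and z of amber1 in the frame of case between -0.001 and 0.012 m and angle between amber1's own z axis and vertical below 0.15 rad and x of amber2 in the frame of case between -0.015 and 0.015 m and y of amber2 in the frame of case above -0.105 m) and (y of each of amber2, amber3 in the frame of case below 0.105 m and z of amber2 in the frame of case between -0.001 and 0.012 m and angle between each of amber2, amber3's own z axis and vertical below 0.15 rad and x of amber3 in the frame of case between -0.015 and 0.015 m and y of amber3 in the frame of case above -0.105 m and z of amber3 in the frame of case between -0.001 and 0.012 m and (x of green1 in the frame of case above 0.05 m or x of green1 in the frame of case below -0.05 m or y of green1 in the frame of case above 0.14 m or y of green1 in the frame of case below -0.14 m)) and (height (world z) of each of green1, green2, green3 below 0.02 m and angle between each of green1, green2, green3's own z axis and vertical below 0.2 rad and (x of green2 in the frame of case above 0.05 m or x of green2 in the frame of case below -0.05 m or y of green2 in the frame of case above 0.14 m or y of green2 in the frame of case below -0.14 m) and (x of green3 in the frame of case above 0.05 m or x of green3 in the frame of case below -0.05 m or y of green3 in the frame of case above 0.14 m or y of green3 in the frame of case below -0.14 m))) or ((((horizontal distance between tag_green and slot_current below 0.012 m and z of tag_green in the frame of slot_current between -0.004 and 0.01 m and angle between tag_green's own z axis and vertical below 0.15 rad) or (horizontal distance between tag_green and holder below 0.012 m and z of tag_green in the frame of holder between -0.004 and 0.01 m and angle between tag_green's own z axis and vertical below 0.15 rad)) and (horizontal distance between tag_amber and slot_waiting below 0.012 m and z of tag_amber in the frame of slot_waiting between -0.004 and 0.01 m and angle between tag_amber's own z axis and vertical below 0.15 rad) and x of green1 in the frame of case between -0.015 and 0.015 m and y of green1 in the frame of case between -0.105 and 0.105 m and z of green1 in the frame of case between -0.001 and 0.012 m and angle between green1's own z axis and vertical below 0.15 rad and x of green2 in the frame of case between -0.015 and 0.015 m and y of green2 in the frame of case above -0.105 m) and (y of each of green2, green3 in the frame of case below 0.105 m and z of green2 in the frame of case between -0.001 and 0.012 m and angle between each of green2, green3's own z axis and vertical below 0.15 rad and x of green3 in the frame of case between -0.015 and 0.015 m and y of green3 in the frame of case above -0.105 m and z of green3 in the frame of case between -0.001 and 0.012 m and (x of amber1 in the frame of case above 0.05 m or x of amber1 in the frame of case below -0.05 m or y of amber1 in the frame of case above 0.14 m or y of amber1 in the frame of case below -0.14 m)) and (height (world z) of each of amber1, amber2, amber3 below 0.02 m and angle between each of amber1, amber2, amber3's own z axis and vertical below 0.2 rad and (x of amber2 in the frame of case above 0.05 m or x of amber2 in the frame of case below -0.05 m or y of amber2 in the frame of case above 0.14 m or y of amber2 in the frame of case below -0.14 m) and (x of amber3 in the frame of case above 0.05 m or x of amber3 in the frame of case below -0.05 m or y of amber3 in the frame of case above 0.14 m or y of amber3 in the frame of case below -0.14 m))))), for 0.2 s.
2. the divider tray is seated level on both ledges (horizontal distance between divider and seat below 0.009 m and z of divider in the frame of seat between -0.003 and 0.004 m and angle between divider's own z axis and vertical below 0.05 rad and angle between the x axis of divider and the x axis of case, either way round below 0.08 rad), for 0.2 s.
At the end, for the whole second after the job is handed in: Each jar of the red-slot order stands in a pocket; tray seated level on the ledges (9 mm sideways, 4 in height); both cartons flat in its bays; that tag upright in the card holder, down within 10 mm; other tag in the grey slot; other jars standing outside the case; all at rest (all of step 2 and ((((horizontal distance between tag_amber and holder below 0.012 m and z of tag_amber in the frame of holder between -0.004 and 0.01 m and angle between tag_amber's own z axis and vertical below 0.15 rad) and (horizontal distance between tag_green and slot_waiting below 0.012 m and z of tag_green in the frame of slot_waiting between -0.004 and 0.01 m and angle between tag_green's own z axis and vertical below 0.15 rad) and x of amber1 in the frame of case between -0.015 and 0.015 m and y of amber1 in the frame of case between -0.105 and 0.105 m and z of amber1 in the frame of case between -0.001 and 0.012 m and angle between amber1's own z axis and vertical below 0.15 rad and x of amber2 in the frame of case between -0.015 and 0.015 m and y of amber2 in the frame of case above -0.105 m) and (y of each of amber2, amber3 in the frame of case below 0.105 m and z of amber2 in the frame of case between -0.001 and 0.012 m and angle between each of amber2, amber3's own z axis and vertical below 0.15 rad and x of amber3 in the frame of case between -0.015 and 0.015 m and y of amber3 in the frame of case above -0.105 m and z of amber3 in the frame of case between -0.001 and 0.012 m and (x of green1 in the frame of case above 0.05 m or x of green1 in the frame of case below -0.05 m or y of green1 in the frame of case above 0.14 m or y of green1 in the frame of case below -0.14 m)) and (height (world z) of each of green1, green2, green3 below 0.02 m and angle between each of green1, green2, green3's own z axis and vertical below 0.2 rad and (x of green2 in the frame of case above 0.05 m or x of green2 in the frame of case below -0.05 m or y of green2 in the frame of case above 0.14 m or y of green2 in the frame of case below -0.14 m) and (x of green3 in the frame of case above 0.05 m or x of green3 in the frame of case below -0.05 m or y of green3 in the frame of case above 0.14 m or y of green3 in the frame of case below -0.14 m))) or (((horizontal distance between tag_green and holder below 0.012 m and z of tag_green in the frame of holder between -0.004 and 0.01 m and angle between tag_green's own z axis and vertical below 0.15 rad) and (horizontal distance between tag_amber and slot_waiting below 0.012 m and z of tag_amber in the frame of slot_waiting between -0.004 and 0.01 m and angle between tag_amber's own z axis and vertical below 0.15 rad) and x of green1 in the frame of case between -0.015 and 0.015 m and y of green1 in the frame of case between -0.105 and 0.105 m and z of green1 in the frame of case between -0.001 and 0.012 m and angle between green1's own z axis and vertical below 0.15 rad and x of green2 in the frame of case between -0.015 and 0.015 m and y of green2 in the frame of case above -0.105 m) and (y of each of green2, green3 in the frame of case below 0.105 m and z of green2 in the frame of case between -0.001 and 0.012 m and angle between each of green2, green3's own z axis and vertical below 0.15 rad and x of green3 in the frame of case between -0.015 and 0.015 m and y of green3 in the frame of case above -0.105 m and z of green3 in the frame of case between -0.001 and 0.012 m and (x of amber1 in the frame of case above 0.05 m or x of amber1 in the frame of case below -0.05 m or y of amber1 in the frame of case above 0.14 m or y of amber1 in the frame of case below -0.14 m)) and (height (world z) of each of amber1, amber2, amber3 below 0.02 m and angle between each of amber1, amber2, amber3's own z axis and vertical below 0.2 rad and (x of amber2 in the frame of case above 0.05 m or x of amber2 in the frame of case below -0.05 m or y of amber2 in the frame of case above 0.14 m or y of amber2 in the frame of case below -0.14 m) and (x of amber3 in the frame of case above 0.05 m or x of amber3 in the frame of case below -0.05 m or y of amber3 in the frame of case above 0.14 m or y of amber3 in the frame of case below -0.14 m)))) and x of carton1 in the frame of divider between -0.012 and 0.012 m and y of carton1 in the frame of divider between -0.08 and 0.08 m and z of carton1 in the frame of divider between 0.002 and 0.011 m and angle between each of carton1, carton2's own z axis and vertical below 0.1 rad and x of carton2 in the frame of divider between -0.012 and 0.012 m and y of carton2 in the frame of divider between -0.08 and 0.08 m and z of carton2 in the frame of divider between 0.002 and 0.011 m and linear speed of each of divider, carton1, carton2 below 0.02 m/s); the robot touches nothing.
It fails at once if the cup is knocked over (angle between beaker's own z axis and vertical above 0.6 rad).
Of amber1, amber2, amber3 only 2 to 3 are there at a start; the rules pass over those that are not, and their reading is None.
Of green1, green2, green3 only 2 to 3 are there at a start; the rules pass over those that are not, and their reading is None.
At some moment in a run one of amber1, green1, amber2, green2, amber3, green3 may be knocked a few centimetres aside while the robot is not near it.
It also fails if it takes over 208 s, if anything falls off the work surface, if the arm or the gripper's body presses on something with over 40 N, if the wrist force passes 120 N, or if a joint passes its speed limit or range.

### The arm

A 7-joint arm with a two-finger parallel gripper is mounted at the origin on the work surface. World frame = base frame: x ahead of the robot, y to its left, z up, the work surface at z = 0. Lengths are in m, angles in rad, forces in N, time in s.
With the tool pointing down it reaches from about 0.4 to 0.85 m from the base axis. Payload 10.4 kg.
Tool frame: the origin (TCP) lies at the very end of the fingers, on their centre line; the grasp point (between the pads) lies 19 mm behind it (manip.tcp_to_grasp is the z of the grasp point in the tool frame, in m); z points along the fingers, x is the direction in which the jaws open and shut, and the axes are right-handed (so a half turn about z gives the same grasp; the last joint's range is limited). The gripper opens to 85 mm and grips with 20 to 120 N. Pads are 22 mm wide; open, the fingers measure 114 mm over their backs; the gripper's body (76 mm by 85 mm) begins 54 mm behind the grasp point. The pads swing forward as they close: fully open they stand 13 mm farther back than shut.
Start: joints at [-1.178, 0.332, -0.065, 1.46, 0.022, 1.35, -0.088], TCP at [0.252, 0.572, 0.202] pointing down, gripper open.
Joint ranges: [-2.6, 2.6], [-0.5, 2.12], [-1.47, 1.34], [0.16, 2.42], [-1.27, 4.41], [0.06, 2.06], [-2.6, 2.6]. Speed limits (rad/s): [2.22, 2.22, 2.79, 2.79, 3.14, 3.14, 3.14].

### API

Orientations are given as a unit quaternion [x, y, z, w].
In Python, from workcell import manip gives the robot as it stands.
- The arm moves only by the tool servo_tool, never from a script. Its argument "moves" is a list of rows, each an object with "travel": the shift along the tool's x, y, z in mm, a list of three; "dr": the turn, a rotation vector about the tool's x, y, z in degrees, a list of three. A call has 1 to 12 rows; each row shifts and turns the commanded pose from where the row before left it, along the tool's axes as they then stand; what a row does not reach is not made up. A row lasts 1/8 s, in which the tool goes at most 62.5 mm and 10.7 degrees, less where a joint would pass 70% of its speed; a pose out of reach is approached as far as the arm can. A call is refused whole if a number of a shift passes 62.5 or a number of a turn 10.7, either way. A call with a gripper value outside its range is refused whole. "claw" is the closure, from 0 (fully open) to 1 (shut), set as the call begins (left out, the last holds). The fingers move at their own pace and stop on an object; "squeeze" is the grip in N (left out, the last holds). Time passes only in rows, so rows that do not move let the fingers close. It gives the time, the measured TCP pose, the force and the opening at its end, in the units of the state.
- manip.get_obs(): the state, without advancing time (a new reading comes with each control period).
- manip.camera(name): name is "side" or "top" or "wrist"; returns the picture (480x640x3 uint8, blue, green, red); there is no depth.
- manip.calibration(name): a dict with "intrinsics" (3x3 intrinsics, pixels), "distortion" ([k1, k2, p1, p2, k3] as OpenCV has them; the pictures are not rectified), "view" (4x4, takes a point from world to camera coordinates). Camera axes: x right, y down, z forward; pixel columns grow to the right and rows downward; lengths in m; the calibration is good to about 2 mm. A picture is of the moment at which its call begins: read the wrist's pose just before it. calibration takes no time and is no camera call; for the wrist camera it gives the pose at the moment of the call.
- manip.hand_in(): hands the job in, once; it reports no verdict.
The state is a dict: "clock": time; "joint_pos": joint angles; "joint_velocities": joint speeds; "tau": joint torques, N m; "position": TCP position; "ee_rot": TCP orientation; "ft_force": force on the tool from outside, world axes, zero at the start; "torque": the same for the moment, N m; "grip_width": opening from 0.0 (shut) to 1.0 (fully open).
Only numpy, scipy, OpenCV 4.12 (cv2) and the standard library are available. Lean on these libraries where they do the work, as an engineer would, in place of code of your own. Each camera call takes 0.05 s, during which the arm holds its last target. There are 200 camera calls.

## Working session

There is one attempt and no reset: what is moved stays moved. The work goes in short steps, Python scripts to look and compute and a tool call to move; the robot and the scene stay as the last step left them, time stands still between calls to the robot, and variables do not carry over. Pictures are saved under pics/ and viewed, on a budget of 14 in all, crops included, one or two more only if the job needs it, and the job is handed in when it is done.

Besides the shell and the picture viewer there is one more tool, called after "Emit:" by a JSON object that holds its "method" and its "body", one argument or row to a line. servo_tool: Moves the arm, as the interface text tells. Its arguments: {"type":"object","properties":{"moves":{"type":"array","items":{"type":"object","properties":{"travel":{"type":"array","items":{"type":"number"}},"dr":{"type":"array","items":{"type":"number"}}}}},"claw":{"type":"number"},"squeeze":{"type":"number"}},"required":["moves"]}

```bash
mkdir -p pics; ls
python3 - <<'E'
from workcell import manip
import cv2,numpy as np
o=manip.get_obs()
for k in o: print(k,np.round(o[k],3))
print(manip.tcp_to_grasp)
for n in ("top","side","wrist"):
    cv2.imwrite(f"pics/{n}0.png",manip.camera(n))
    c=manip.calibration(n); print(n,np.round(c["intrinsics"],1).tolist(),np.round(c["distortion"],4),np.round(c["view"],3).tolist())
E
```

```text
pics
clock 0.0
joint_pos [-1.178  0.333 -0.065  1.461  0.022  1.35  -0.089]
joint_velocities [-0.     0.001 -0.002  0.     0.     0.    -0.001]
tau [-0.0000e+00 -6.2546e+01  4.9000e-02 -3.9160e+01  1.6000e-02  1.0000e-02
 -0.0000e+00]
position [0.252 0.571 0.201]
ee_rot [ 0.838  0.546 -0.001  0.   ]
ft_force [-0.024  0.384 -0.849]
torque [ 0.072  0.013 -0.038]
grip_width 0.999
-0.0187
top [[559.4, 0.0, 314.2], [0.0, 559.4, 230.6], [0.0, 0.0, 1.0]] [-0.067  0.     0.     0.     0.   ] [[0.017, -1.0, -0.007, -0.026], [-0.989, -0.016, -0.147, 0.494], [0.147, 0.009, -0.989, 1.433], [0.0, 0.0, 0.0, 1.0]]
side [[508.7, 0.0, 321.4], [0.0, 508.7, 239.1], [0.0, 0.0, 1.0]] [-0.1245  0.      0.      0.      0.    ] [[0.835, -0.549, 0.023, -0.42], [-0.336, -0.543, -0.77, 0.2], [0.435, 0.635, -0.638, 0.891], [0.0, 0.0, 0.0, 1.0]]
wrist [[331.5, 0.0, 315.3], [0.0, 331.5, 240.5], [0.0, 0.0, 1.0]] [0.017 0.    0.    0.    0.   ] [[0.403, 0.915, -0.0, -0.625], [0.882, -0.388, 0.269, -0.036], [0.246, -0.109, -0.963, 0.377], [0.0, 0.0, 0.0, 1.0]]
```

View pics/top0.png

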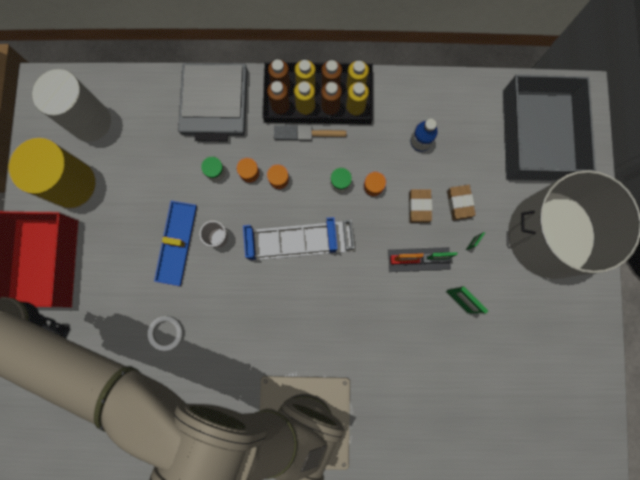

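View pics/side0.png

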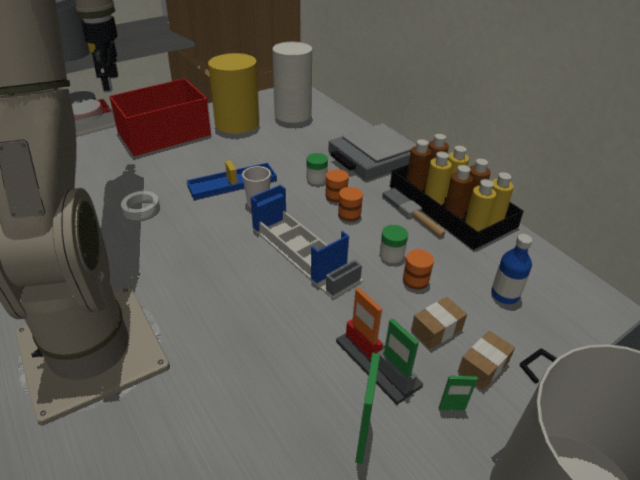

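The top view shows the case at (290,240), the tray at (177,243) and the rack at (420,258). The orange tag is in the rack's red slot, at the left end. Amber lids are at (247,169), (278,176) and (375,183); green lids at (212,167) and (341,178). The cartons are at (421,205) and (462,202), and the cup is at (213,235). So the order is amber, with three jars. The side view agrees.

```bash
cat > h.py <<'E'
from workcell import manip
import cv2,numpy as np
from scipy.spatial.transform import Rotation as R
def ray(c,uv):
    uv=np.asarray(uv,float).reshape(-1,1,2)
    n=cv2.undistortPoints(uv,c["intrinsics"],c["distortion"]).reshape(-1,2)
    V=np.asarray(c["view"]);Rm,t=V[:3,:3],V[:3,3]
    d=np.c_[n,np.ones(len(n))]@Rm
    return -Rm.T@t,d
def plane(c,uv,z):
    o,d=ray(c,uv); return o+d*((z-o[2])/d[:,2])[:,None]
def proj(c,P):
    V=np.asarray(c["view"]);r=cv2.Rodrigues(V[:3,:3])[0]
    return cv2.projectPoints(np.asarray(P,float).reshape(-1,1,3),r,V[:3,3],c["intrinsics"],c["distortion"])[0].reshape(-1,2)
HS={"orange":((5,170,90),(16,255,255)),"green":((50,100,50),(80,255,255)),"blue":((105,140,50),(125,255,255)),
"yellow":((20,150,90),(32,255,255)),"brown":((8,60,60),(20,169,220)),"red":((0,180,80),(4,255,255)),"white":((0,0,140),(180,45,255))}
def blobs(img,col,amin=20,roi=None):
    m=cv2.inRange(cv2.cvtColor(img,cv2.COLOR_BGR2HSV),*map(np.array,HS[col]))
    if roi: 
        k=np.zeros_like(m);x0,y0,x1,y1=roi;k[y0:y1,x0:x1]=1;m=m*k
    cs,_=cv2.findContours(m,cv2.RETR_EXTERNAL,cv2.CHAIN_APPROX_NONE)
    return sorted([c for c in cs if cv2.contourArea(c)>=amin],key=cv2.contourArea,reverse=True)
def cen(c):
    m=cv2.moments(c);return np.array([m["m10"],m["m01"]])/m["m00"]
def rect(cal,c,z):
    "min-area rect of the contour cast onto plane z: centre, sizes mm, angle of the long side"
    P=plane(cal,c.reshape(-1,2),z)[:,:2].astype(np.float32)*1000
    (x,y),(w,h),a=cv2.minAreaRect(P)
    if w<h: w,h,a=h,w,a+90
    return round(x,1),round(y,1),round(w,1),round(h,1),round((a+90)%180-90,1)
E
python3 - <<'E'
from h import *
im=cv2.imread("pics/top0.png");c=manip.calibration("top")
for col,z,roi in (("orange",.064,(200,140,400,200)),("green",.064,(190,140,400,200)),("blue",.09,(230,200,360,280)),("blue",.018,(140,190,205,300)),("yellow",.056,(150,225,195,260)),("brown",.045,(400,170,490,230)),("orange",.13,(380,235,470,280)),("green",.13,(380,235,470,280)),("red",.045,(380,235,470,280)),("white",.085,(195,215,232,255)),("white",.03,(235,200,360,280))):
    for b in blobs(im,col,12,roi): print(col,z,cen(b).round(1),rect(c,b,z),plane(c,cen(b),z)[0][:2].round(4))
b=cv2.resize(im[140:320,140:500],None,fx=2.2,fy=2.2,interpolation=cv2.INTER_CUBIC);cv2.imwrite("pics/crop0.png",b)
E
```

```text
orange 0.064 [374.6 182.6] (619.7, -173.4, 51.1, 49.7, 0.2) [ 0.6193 -0.1737]
orange 0.064 [277.4 175.4] (634.5, 80.7, 51.3, 49.9, 1.4) [0.6347 0.081 ]
orange 0.064 [247.  168.6] (652.7, 161.5, 52.6, 47.8, 32.2) [0.6519 0.1613]
green 0.064 [211.6 166.9] (655.1, 255.4, 56.1, 50.4, 46.2) [0.6552 0.255 ]
green 0.064 [340.7 178.2] (630.3, -84.4, 53.7, 49.8, 0.7) [ 0.6297 -0.085 ]
blue 0.09 [248.8 241.8] (454.6, 146.3, 83.6, 21.7, 6.8) [0.4547 0.1466]
blue 0.09 [331.4 234.5] (476.9, -61.9, 84.3, 17.3, 7.1) [ 0.4769 -0.0618]
blue 0.018 [175.7 243.3] (458.3, 351.8, 217.0, 68.4, -8.7) [0.4566 0.3513]
yellow 0.056 [171.5 241.3] (457.1, 352.9, 47.7, 14.2, 78.1) [0.4571 0.3526]
brown 0.045 [420.2 216.2] (534.8, -296.3, 56.1, 29.3, -89.1) [ 0.5356 -0.2956]
brown 0.045 [463.8 212.4] (547.3, -410.5, 58.8, 30.5, -80.8) [ 0.5477 -0.4108]
brown 0.045 [420.1 193.5] (596.5, -295.7, 53.8, 24.3, -89.0) [ 0.5964 -0.2959]
brown 0.045 [459.6 190.3] (606.7, -400.1, 59.6, 26.3, -78.9) [ 0.6069 -0.401 ]
orange 0.13 [410.8 255.5] (421.8, -250.1, 66.6, 8.3, -86.7) [ 0.4225 -0.2558]
green 0.13 [442.7 254.2] (427.0, -334.9, 64.5, 11.0, -86.0) [ 0.427  -0.3343]
red 0.045 [394.1 260.2] (420.6, -236.4, 36.3, 18.2, -89.1) [ 0.4186 -0.2263]
white 0.085 [217.6 237.1] (465.3, 226.1, 38.3, 30.7, 2.3) [0.4662 0.2271]
white 0.03 [304.2 240.3] (469.5, 8.6, 122.2, 59.6, -83.8) [0.4688 0.0081]
white 0.03 [268.8 243.5] (459.0, 101.4, 59.1, 55.4, 5.7) [0.4589 0.1012]
white 0.03 [340.9 235.4] (481.7, -88.6, 79.7, 16.0, 12.2) [ 0.4834 -0.0883]
white 0.03 [290.4 226.6] (504.3, 45.0, 178.1, 6.8, -83.8) [0.5047 0.0454]
```

View pics/crop0.png

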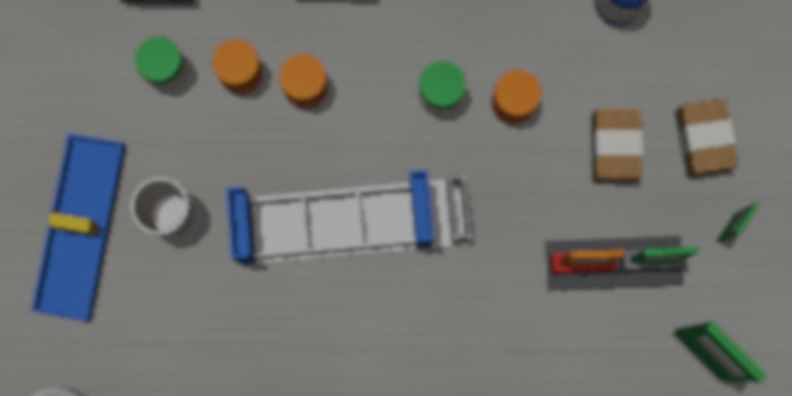

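Orange is the current order: three amber jars, with two green to leave. The measured sizes match the descriptions (lids about 52 mm, blocks 84 mm wide, tray 217x68 mm less edge pixels). Next I set up move planning and take a wrist view over the case.

```bash
cat >> h.py <<'E'
def tool():
    o=manip.get_obs();p=np.array(o["position"]);r=R.from_quat(o["ee_rot"]);return p,r
def need(*targets):
    "targets: (x,y,z,theta_deg or None): turn then shift (mm, in tool axes after the turn)"
    p,r=tool();M=r.as_matrix();th=np.degrees(np.arctan2(M[1,0],M[0,0]))
    print("at",(p*1000).round(1),"th",th.round(1),"tilt",np.degrees(np.arccos(-M[2,2])).round(2),"t",round(manip.get_obs()["clock"],1))
    for x,y,z,t in targets:
        t=th if t is None else t
        d=(np.array([x,y,z])-p)*1000;a=np.radians(t)
        print("  turn z %.1f  shift x %.1f y %.1f z %.1f"%(-(((t-th)+180)%360-180),d[0]*np.cos(a)+d[1]*np.sin(a),d[0]*np.sin(a)-d[1]*np.cos(a),-d[2]))
        p=np.array([x,y,z]);th=t
E
python3 - <<'E'
from h import *
p,r=tool();V=manip.calibration("wrist")["view"];C=-V[:3,:3].T@V[:3,3]
print("cam in tool",r.inv().apply(C-p).round(4),"R",(r.inv().as_matrix()@V[:3,:3].T).round(3).tolist())
need((.40,.06,.33,6.2))
E
```

```text
cam in tool [ 0.0004 -0.0676 -0.1716] R [[1.0, 0.001, 0.001], [-0.001, 0.963, 0.268], [-0.001, -0.268, 0.963]]
at [252.3 571.5 201.2] th 66.2 tilt 0.06 t 0.1
  turn z 60.0  shift x 91.6 y 524.5 z -128.8
```

```bash
python3 -c "
from h import *
need((.47,.10,.28,6.2))"
```

```text
at [252.3 571.5 201.2] th 66.2 tilt 0.06 t 0.1
  turn z 60.0  shift x 165.5 y 492.3 z -78.8
```

Emit:
{"method": "servo_tool", "body": {
  "moves": [
    {"travel": [0, 0, -13.2], "dr": [0, 0, 10]},
    {"travel": [0, 0, -13.2], "dr": [0, 0, 10]},
    {"travel": [0, 0, -13.2], "dr": [0, 0, 10]},
    {"travel": [0, 0, -13.2], "dr": [0, 0, 10]},
    {"travel": [0, 0, -13.2], "dr": [0, 0, 10]},
    {"travel": [0, 0, -13.2], "dr": [0, 0, 10]}
  ]
}}

```text
clock: 0.9
position: [0.2524, 0.5716, 0.2811]
ee_rot: [0.999, 0.051, -0.0, 0.0]
ft_force: [-0.6, 0.6, 0.6]
grip_width: 1.001
```

Emit:
{"method": "servo_tool", "body": {
  "moves": [
    {"travel": [15, 45, 0]},
    {"travel": [15, 45, 0]},
    {"travel": [15, 45, 0]},
    {"travel": [15, 45, 0]},
    {"travel": [15, 45, 0]},
    {"travel": [15, 45, 0]},
    {"travel": [15, 45, 0]},
    {"travel": [15, 45, 0]},
    {"travel": [15, 45, 0]},
    {"travel": [15, 45, 0]},
    {"travel": [15, 42, 0]},
    {"travel": [0, 0, 0]}
  ]
}}

```text
$.moves[0]: bad value
```

Run:
```python
from h import *
need((.47,.10,.28,6.2))
c=manip.calibration("wrist");im=manip.camera("wrist");cv2.imwrite("pics/w1.png",im)
t=manip.calibration("top");cv2.imwrite("pics/top1.png",manip.camera("top"))
```

```text
at [252.4 571.6 281.1] th 5.8 tilt 0.03 t 0.9
  turn z -0.4  shift x 165.4 y 492.4 z 1.1
```

View pics/w1.png

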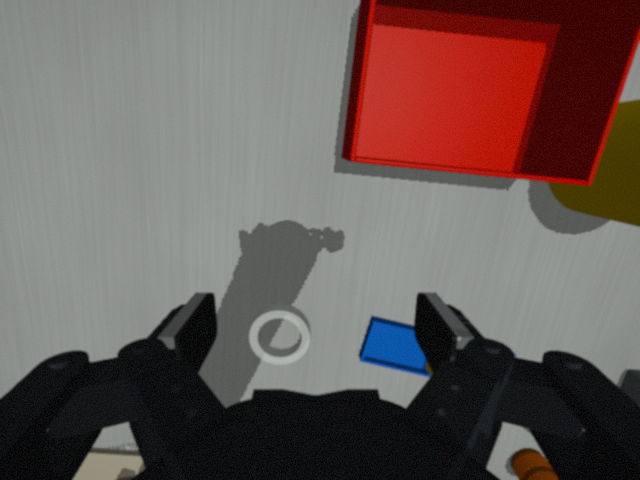

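The wrist view shows only the red bin, the ring at (280,337) and part of the tray, because the move was refused: each row needs both fields. The gripper covers everything below about row 290.

Emit:
{"method": "servo_tool", "body": {
  "moves": [
    {"travel": [13, 45, 0], "dr": [0, 0, 0]},
    {"travel": [13, 45, 0], "dr": [0, 0, 0]},
    {"travel": [13, 45, 0], "dr": [0, 0, 0]},
    {"travel": [13, 45, 0], "dr": [0, 0, 0]},
    {"travel": [13, 45, 0], "dr": [0, 0, 0]},
    {"travel": [13, 45, 0], "dr": [0, 0, 0]},
    {"travel": [13, 45, 0], "dr": [0, 0, 0]},
    {"travel": [13, 45, 0], "dr": [0, 0, 0]},
    {"travel": [13, 45, 0], "dr": [0, 0, 0]},
    {"travel": [13, 45, 0], "dr": [0, 0, 0]},
    {"travel": [13, 45, 0], "dr": [0, 0, 0]},
    {"travel": [13, 45, 0], "dr": [0, 0, 0]}
  ]
}}

```text
clock: 2.5
position: [0.4657, 0.0501, 0.2804]
ee_rot: [0.998, 0.056, -0.0, 0.0]
ft_force: [1.4, 0.2, -1.0]
grip_width: 0.997
```

Emit:
{"method": "servo_tool", "body": {
  "moves": [
    {"travel": [0, 40, 0], "dr": [0, 0, -0.4]},
    {"travel": [0, 0, 0], "dr": [0, 0, 0]},
    {"travel": [0, 0, 0], "dr": [0, 0, 0]}
  ]
}}

```text
clock: 2.88
position: [0.4696, 0.0127, 0.2805]
ee_rot: [0.998, 0.059, -0.0, -0.0]
ft_force: [0.0, 0.0, -0.1]
grip_width: 1.0
```

Run:
```python
from h import *
need((.47,.02,.28,6.2))
c=manip.calibration("wrist");im=manip.camera("wrist");cv2.imwrite("pics/w2.png",im)
cv2.imwrite("pics/top2.png",manip.camera("top"))
for col,z in (("orange",.064),("green",.064),("blue",.09),("blue",.018),("yellow",.056)):
    for b in blobs(im,col,80,(0,0,640,290)): print(col,z,cen(b).round(1),rect(c,b,z),plane(c,cen(b),z)[0][:2].round(4))
```

```text
at [469.6  12.7 280.5] th 6.8 tilt 0.04 t 2.9
  turn z 0.6  shift x 1.2 y -7.2 z 0.5
orange 0.064 [447.  151.8] (612.0, 81.2, 47.6, 24.9, -84.6) [0.6102 0.094 ]
green 0.064 [527.2   8.1] (657.9, 236.7, 50.8, 19.0, 6.1) [0.6577 0.2393]
green 0.064 [430.  282.5] (626.4, -61.7, 55.6, 21.6, 6.9) [ 0.6247 -0.0639]
blue 0.09 [319.8  79.2] (459.2, 145.6, 79.9, 29.0, 6.8) [0.4589 0.1466]
blue 0.09 [317.8 266.8] (481.0, -49.9, 79.7, 44.2, 6.8) [ 0.4809 -0.0505]
blue 0.018 [319.8  79.2] (458.6, 158.6, 95.8, 34.7, 6.8) [0.4583 0.1597]
blue 0.018 [317.8 266.8] (484.7, -75.7, 95.5, 53.0, 6.8) [ 0.4846 -0.0765]
```

View pics/w2.png

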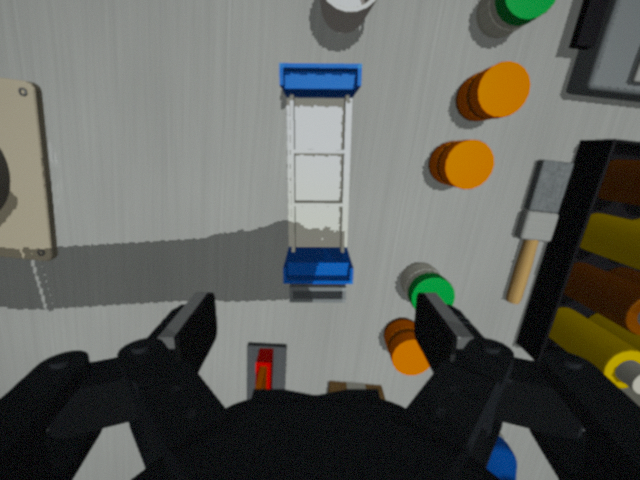

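The wrist view shows the case squarely: blue blocks at (320,79) and (318,267), white walls at x about 291 and 348. The jars are at (500,90), (466,163) and (408,350), and nothing looks displaced. Next I get corners and edges for a precise case pose.

Run:
```python
from h import *
c=manip.calibration("wrist")
im=cv2.imread("pics/w2.png")
bs=blobs(im,"blue",500,(0,0,640,290))
bs=sorted(bs,key=lambda b:cen(b)[1])
L=[]
for b,s in zip(bs,(1,-1)):
    P=plane(c,b.reshape(-1,2),.09)[:,:2]*1000
    a=np.radians(6.8);e=np.array([-np.sin(a),np.cos(a)])*s   # outward
    v=P@e; n=np.array([e[1],-e[0]]); u=P@n
    # outermost per column -> line fit
    k=[P[(np.abs(u-q)<1.0)][np.argmax(v[np.abs(u-q)<1.0])] for q in np.arange(u.min()+5,u.max()-5,2)]
    vx,vy,x0,y0=cv2.fitLine(np.array(k,np.float32),cv2.DIST_HUBER,0,.01,.01).ravel()
    print("outer edge ang",np.degrees(np.arctan(vy/vx)).round(2),"pt",x0.round(1),y0.round(1),"v",np.median([p@e for p in k]).round(1),"u range",u.min().round(1),u.max().round(1))
    print(" corners",[tuple((plane(c,q,.09)[0][:2]*1000).round(1)) for q in cv2.approxPolyDP(b,3,True).reshape(-1,2).astype(float)])
# white walls
g=cv2.cvtColor(im,cv2.COLOR_BGR2GRAY)
for r in range(120,241,15):
    row=g[r,275:365].astype(int);print(r,row[8:28].tolist(),row[65:85].tolist())
```

```text
outer edge ang 6.84 pt 454.7 160.2 v 105.2 u range 433.3 513.3
 corners [(np.float64(418.3), np.float64(155.8)), (np.float64(419.9), np.float64(137.9)), (np.float64(427.8), np.float64(128.7)), (np.float64(492.9), np.float64(136.5)), (np.float64(499.3), np.float64(147.4)), (np.float64(495.5), np.float64(165.0))]
outer edge ang 5.3 pt 486.5 -70.6 v 128.2 u range -511.7 -432.0
 corners [(np.float64(445.7), np.float64(-32.6)), (np.float64(443.8), np.float64(-73.6)), (np.float64(522.1), np.float64(-65.5)), (np.float64(520.5), np.float64(-46.9)), (np.float64(510.5), np.float64(-26.0)), (np.float64(506.6), np.float64(-31.3)), (np.float64(501.1), np.float64(-24.8)), (np.float64(454.6), np.float64(-30.3)), (np.float64(453.0), np.float64(-36.6))]
120 [149, 149, 150, 162, 178, 188, 185, 184, 187, 184, 165, 154, 170, 188, 193, 193, 193, 192, 192, 192] [188, 175, 139, 110, 117, 156, 184, 192, 192, 192, 187, 173, 154, 144, 141, 143, 144, 143, 144, 145]
135 [148, 150, 154, 158, 172, 184, 182, 181, 186, 189, 173, 155, 171, 188, 193, 192, 193, 193, 191, 193] [178, 145, 116, 107, 143, 181, 193, 191, 1
[... 789 characters left out ...]
12, 134, 170, 189, 191, 191, 190, 179, 158, 149, 150, 149, 151, 147, 151, 147, 147, 148, 148]
210 [151, 145, 146, 147, 152, 169, 184, 183, 182, 186, 183, 165, 164, 182, 191, 193, 194, 192, 191, 193] [115, 113, 150, 183, 192, 192, 190, 186, 170, 157, 151, 149, 148, 151, 147, 149, 146, 148, 148, 150]
225 [92, 91, 90, 93, 93, 109, 119, 124, 122, 123, 115, 106, 102, 114, 122, 121, 125, 133, 143, 154] [131, 135, 170, 187, 193, 193, 191, 180, 161, 151, 148, 150, 152, 149, 147, 146, 149, 150, 150, 151]
240 [90, 89, 90, 90, 93, 105, 119, 123, 121, 123, 121, 112, 101, 113, 121, 122, 123, 122, 122, 121] [95, 101, 119, 136, 162, 184, 185, 168, 157, 148, 149, 146, 146, 148, 147, 145, 150, 149, 151, 149]
```

The block outer edges are 233.4 mm apart (expected 234) and 80 mm wide. That puts the case at about (470.6, 44.5) mm, yaw 6.4°. I hover over the first amber jar.

```bash
cat >> h.py <<'E'
def lid(col="orange",h=.064,name="w",rmin=15,save=True):
    "lid tops in the wrist image: bright top face, ellipse fit, cast at lid height"
    c=manip.calibration("wrist");im=manip.camera("wrist")
    if save: cv2.imwrite(f"pics/{name}.png",im)
    hsv=cv2.cvtColor(im,cv2.COLOR_BGR2HSV);m=cv2.inRange(hsv,*map(np.array,HS[col]))
    m[300:]=0
    for b in blobs(im,col,300,(0,0,640,300)):
        k=np.zeros_like(m);cv2.drawContours(k,[b],-1,255,-1)
        v=hsv[...,2];t=np.percentile(v[k>0],80)*.88
        q=cv2.morphologyEx(((k>0)&(v>t)).astype(np.uint8)*255,cv2.MORPH_OPEN,np.ones((5,5)))
        cs,_=cv2.findContours(q,cv2.RETR_EXTERNAL,cv2.CHAIN_APPROX_NONE)
        if not cs: continue
        g=cv2.convexHull(max(cs,key=cv2.contourArea));P=plane(c,g.reshape(-1,2),h)[:,:2].astype(np.float32)*1000
        (x,y),w,a=cv2.fitEllipse(P) if len(P)>5 else ((0,0),(0,0),0)
        print(col,"px",cen(g).round(0),"at",round(x,1),round(y,1),"axes",np.round(w,1),"all",rect(c,b,h))
E
python3 -c "
from h import *
need((.637,.081,.2,6.4))"
```

```text
at [469.7  13.2 280.7] th 6.8 tilt 0.03 t 3.0
  turn z 0.4  shift x 173.8 y -48.7 z 80.7
```

Emit:
{"method": "servo_tool", "body": {
  "moves": [
    {"travel": [35, -10, 16], "dr": [0, 0, 0.4]},
    {"travel": [35, -10, 16], "dr": [0, 0, 0]},
    {"travel": [35, -10, 16], "dr": [0, 0, 0]},
    {"travel": [35, -10, 16], "dr": [0, 0, 0]},
    {"travel": [34, -9, 16], "dr": [0, 0, 0]},
    {"travel": [0, 0, 0], "dr": [0, 0, 0]},
    {"travel": [0, 0, 0], "dr": [0, 0, 0]}
  ],
  "claw": 0.1,
  "squeeze": 30
}}

```text
clock: 3.85
position: [0.6372, 0.08, 0.2008]
ee_rot: [0.999, 0.054, -0.0, 0.0]
ft_force: [-0.7, -0.5, 0.6]
grip_width: 0.9
```

Run:
```python
from h import *
need((.637,.081,.2,6.4))
lid(name="w3")
lid("green",name="w3b")
```

```text
at [637.2  80.  200.8] th 6.2 tilt 0.04 t 3.9
  turn z -0.2  shift x -0.1 y -1.1 z 0.8
orange px [577. 242.] at 891.2 85.5 axes [32.2 50.9] all (889.9, 75.8, 57.8, 52.1, 73.7)
green px [363.  21.] at 657.8 257.3 axes [53.2 53.5] all (658.8, 245.3, 54.0, 39.1, 6.1)
```

View pics/w3.png

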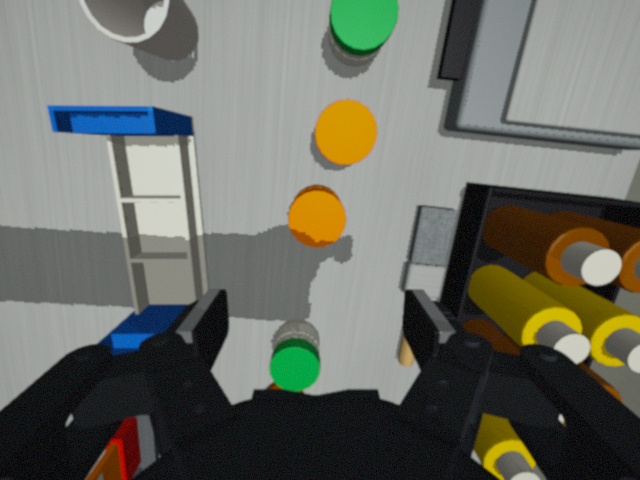

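The jar lids show at (317,217) and (347,131). The lit lid hue is above my range, so I widen it.

```bash
sed -i 's/"orange":((5,170,90),(16,255,255))/"orange":((5,170,90),(22,255,255))/' h.py
python3 - <<'E'
from h import *
lid(name="w4")
im=cv2.imread("pics/w4.png");print(cv2.cvtColor(im,cv2.COLOR_BGR2HSV)[[217,131,193],[317,347,317]])
need((.637,.081,.2,6.4))
E
```

```text
orange px [345. 132.] at 655.4 163.8 axes [53.3 53.7] all (655.5, 163.8, 53.3, 53.0, 6.2)
orange px [317. 216.] at 638.8 84.6 axes [50.9 54.1] all (638.5, 86.3, 57.8, 52.5, -83.8)
orange px [570. 255.] at 891.4 73.3 axes [52.8 58.5] all (889.5, 74.5, 60.1, 51.8, 74.7)
orange px [630. 267.] at 956.3 70.7 axes [36.6 52.7] all (947.0, 68.2, 54.8, 20.4, -69.5)
[[ 20 255 214]
 [ 21 255 213]
 [ 21 255 214]]
at [637.3  79.5 202. ] th 6.2 tilt 0.09 t 4.0
  turn z -0.2  shift x -0.2 y -1.5 z 2.0
```

Lid diameters come out at about 53 mm (56 less edge pixels), and the positions agree with the top view to about 3 mm. I descend on jar A1 at (638.8, 84.3).

Emit:
{"method": "servo_tool", "body": {
  "moves": [
    {"travel": [2, -4.6, 25], "dr": [0, 0, -0.2]},
    {"travel": [0, 0, 30], "dr": [0, 0, 0]},
    {"travel": [0, 0, 30], "dr": [0, 0, 0]},
    {"travel": [0, 0, 30], "dr": [0, 0, 0]},
    {"travel": [0, 0, 25], "dr": [0, 0, 0]},
    {"travel": [0, 0, 20], "dr": [0, 0, 0]},
    {"travel": [0, 0, 12], "dr": [0, 0, 0]},
    {"travel": [0, 0, 0], "dr": [0, 0, 0]}
  ]
}}

```text
clock: 5.0
position: [0.6388, 0.0844, 0.0287]
ee_rot: [0.998, 0.056, -0.0, -0.0]
ft_force: [-0.8, -0.3, -0.6]
grip_width: 0.9
```

Emit:
{"method": "servo_tool", "body": {
  "moves": [
    {"travel": [0, 0, 0], "dr": [0, 0, 0]},
    {"travel": [0, 0, 0], "dr": [0, 0, 0]},
    {"travel": [0, 0, 0], "dr": [0, 0, 0]},
    {"travel": [0, 0, 0], "dr": [0, 0, 0]},
    {"travel": [0, 0, 0], "dr": [0, 0, 0]}
  ],
  "claw": 1,
  "squeeze": 40
}}

```text
clock: 5.62
position: [0.6471, 0.0852, 0.0369]
ee_rot: [0.998, 0.056, 0.009, -0.001]
ft_force: [8.1, 1.3, 32.8]
grip_width: 0.258
```

Emit:
{"method": "servo_tool", "body": {
  "moves": [
    {"travel": [0, 0, -30], "dr": [0, 0, 0]},
    {"travel": [0, 0, -40], "dr": [0, 0, 0]},
    {"travel": [0, 0, -40], "dr": [0, 0, 0]},
    {"travel": [0, 0, 0], "dr": [0, 0, 0]}
  ]
}}

```text
clock: 6.12
position: [0.6414, 0.0844, 0.1434]
ee_rot: [0.998, 0.055, 0.003, -0.001]
ft_force: [0.8, 0.7, -1.0]
grip_width: 0.002
```

```bash
cat >> h.py <<'E'
def case(y,x=0,z=0):
    "case frame (m) -> world"
    a=np.radians(6.4);return .4706+x*np.cos(a)-y*np.sin(a),.0445+x*np.sin(a)+y*np.cos(a),z
E
python3 - <<'E'
from h import *
lid(name="w5")
x,y,_=case(.066);need((x,y,.14,6.4),(x,y,.035,6.4))
E
```

```text
orange px [345. 134.] at 655.4 163.9 axes [53.7 53.9] all (655.4, 163.7, 53.6, 53.5, 6.4)
orange px [314. 229.] at 640.3 90.5 axes [37.9 54.1] all (637.8, 85.7, 59.2, 53.9, -58.3)
orange px [617. 278.] at 888.7 77.3 axes [24.2 43.3] all (887.1, 79.2, 46.8, 21.9, 65.4)
at [640.2  84.5 141.1] th 6.4 tilt 0.22 t 6.2
  turn z -0.0  shift x -173.0 y -45.2 z 1.1
  turn z -0.0  shift x 0.0 y 0.0 z 105.0
```

View pics/w5.png

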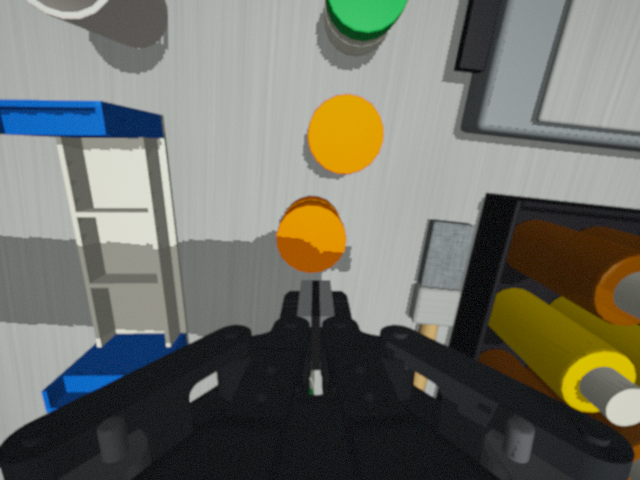

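The grip slid off: the fingers closed on the lid top (32 N upward) and the jar still stands at (314,229) in the view. From how the closed tips appear (row 282), the tips sit well behind the stated TCP. I retry lower.

Emit:
{"method": "servo_tool", "body": {
  "moves": [
    {"travel": [0, 0, -30], "dr": [0, 0, 0]},
    {"travel": [0, 0, -30], "dr": [0, 0, 0]},
    {"travel": [0, 0, 0], "dr": [0, 0, 0]},
    {"travel": [0, 0, 0], "dr": [0, 0, 0]},
    {"travel": [0, 0, 0], "dr": [0, 0, 0]}
  ],
  "claw": 0
}}

```text
clock: 6.8
position: [0.6384, 0.0844, 0.1976]
ee_rot: [0.998, 0.056, -0.001, 0.0]
ft_force: [-0.4, -0.2, 0.0]
grip_width: 0.995
```

Run:
```python
from h import *
lid(name="w6")
need((.6388,.0843,.01,6.4))
c=manip.calibration("wrist");im=cv2.imread("pics/w6.png")
p,r=tool()
for b in (0,.013,.035): print(b,proj(c,[p+r.apply([s*.0425,w,-b]) for s in(-1,1) for w in (-.011,.011)]).round(0).tolist())
cv2.imwrite("pics/w6c.png",np.hstack([im[230:430,150:490],cv2.imread("pics/w5.png")[230:430,150:490]]))
```

```text
orange px [344. 137.] at 655.4 163.8 axes [53.3 53.6] all (655.3, 163.7, 53.9, 52.8, 49.7)
orange px [317. 220.] at 640.4 87.2 axes [43.9 55.3] all (638.3, 85.5, 58.8, 53.2, -63.4)
orange px [567. 265.] at 891.2 71.0 axes [50.9 58.8] all (890.0, 73.4, 60.3, 52.1, 73.1)
orange px [631. 276.] at 956.4 69.3 axes [35.9 52.4] all (946.8, 66.4, 54.2, 18.3, -69.3)
at [638.5  84.4 197.8] th 6.4 tilt 0.1 t 6.8
  turn z -0.0  shift x 0.3 y 0.1 z 187.8
0 [[236.0, 257.0], [239.0, 294.0], [392.0, 257.0], [390.0, 294.0]]
0.013 [[230.0, 265.0], [233.0, 305.0], [398.0, 265.0], [395.0, 305.0]]
0.035 [[218.0, 282.0], [222.0, 327.0], [410.0, 282.0], [406.0, 327.0]]
```

View pics/w6c.png

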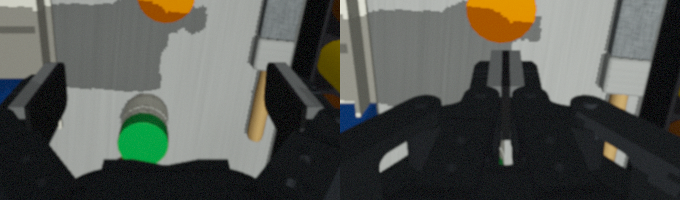

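The open tips project at (215,294), which matches 35–38 mm behind the stated TCP; closed they are about 25 mm behind. Contact at TCP z=37 mm on the 64 mm lid agrees with this. The jar is unmoved, so I grip with the TCP at about 6 mm, which puts the tips near 37 mm.

Emit:
{"method": "servo_tool", "body": {
  "moves": [
    {"travel": [0.5, 0, 30], "dr": [0, 0, 0]},
    {"travel": [0, 0, 30], "dr": [0, 0, 0]},
    {"travel": [0, 0, 30], "dr": [0, 0, 0]},
    {"travel": [0, 0, 30], "dr": [0, 0, 0]},
    {"travel": [0, 0, 25], "dr": [0, 0, 0]},
    {"travel": [0, 0, 20], "dr": [0, 0, 0]},
    {"travel": [0, 0, 15], "dr": [0, 0, 0]},
    {"travel": [0, 0, 11.8], "dr": [0, 0, 0]},
    {"travel": [0, 0, 0], "dr": [0, 0, 0]}
  ]
}}

```text
clock: 7.98
position: [0.6392, 0.0844, 0.0066]
ee_rot: [0.998, 0.056, -0.0, 0.0]
ft_force: [-0.5, 0.3, 0.5]
grip_width: 1.003
```

Emit:
{"method": "servo_tool", "body": {
  "moves": [
    {"travel": [0, 0, 0], "dr": [0, 0, 0]},
    {"travel": [0, 0, 0], "dr": [0, 0, 0]},
    {"travel": [0, 0, 0], "dr": [0, 0, 0]}
  ],
  "claw": 1,
  "squeeze": 40
}}

```text
clock: 8.35
position: [0.6402, 0.0845, 0.0083]
ee_rot: [0.998, 0.056, 0.001, -0.0]
ft_force: [-1.5, 0.2, 5.3]
grip_width: 0.647
```

Run:
```python
from h import *
o=manip.get_obs();print(o["grip_width"],np.round(o["ft_force"],1))
x,y,_=case(.066);need((*tool()[0][:2],.15,6.4),(x,y,.15,6.4),(x,y,.011,6.4))
```

```text
0.6465206086608584 [-1.5  0.2  5.3]
at [640.2  84.5   8.3] th 6.4 tilt 0.09 t 8.3
  turn z -0.0  shift x 0.0 y 0.0 z -141.7
  turn z -0.0  shift x -173.0 y -45.1 z -0.0
  turn z -0.0  shift x 0.0 y 0.0 z 139.0
```

Gripped at 55 mm wide. I lift and carry it to pocket2.

Emit:
{"method": "servo_tool", "body": {
  "moves": [
    {"travel": [0, 0, -22], "dr": [0, 0, 0]},
    {"travel": [0, 0, -40], "dr": [0, 0, 0]},
    {"travel": [0, 0, -40], "dr": [0, 0, 0]},
    {"travel": [0, 0, -40], "dr": [0, 0, 0]},
    {"travel": [-30, -8, 0], "dr": [0, 0, 0]},
    {"travel": [-35, -9, 0], "dr": [0, 0, 0]},
    {"travel": [-35, -9, 0], "dr": [0, 0, 0]},
    {"travel": [-35, -9, 0], "dr": [0, 0, 0]},
    {"travel": [-38, -10, 0], "dr": [0, 0, 0]},
    {"travel": [0, 0, 0], "dr": [0, 0, 0]},
    {"travel": [0, 0, 0], "dr": [0, 0, 0]}
  ]
}}

```text
clock: 9.72
position: [0.4633, 0.11, 0.1503]
ee_rot: [0.998, 0.056, 0.001, -0.001]
ft_force: [0.3, 0.1, -0.8]
grip_width: 0.645
```

Run:
```python
from h import *
o=manip.get_obs();print(o["grip_width"],np.round(o["ft_force"],1))
cv2.imwrite("pics/w7.png",manip.camera("wrist"))
x,y,_=case(.066);need((x,y,.06,6.4),(x,y,.013,6.4))
```

```text
0.6451224132681784 [ 0.3  0.1 -0.8]
at [463.5 109.7 150. ] th 6.3 tilt 0.08 t 9.8
  turn z -0.1  shift x -0.2 y -0.4 z 90.0
  turn z -0.0  shift x 0.0 y 0.0 z 47.0
```

View pics/w7.png

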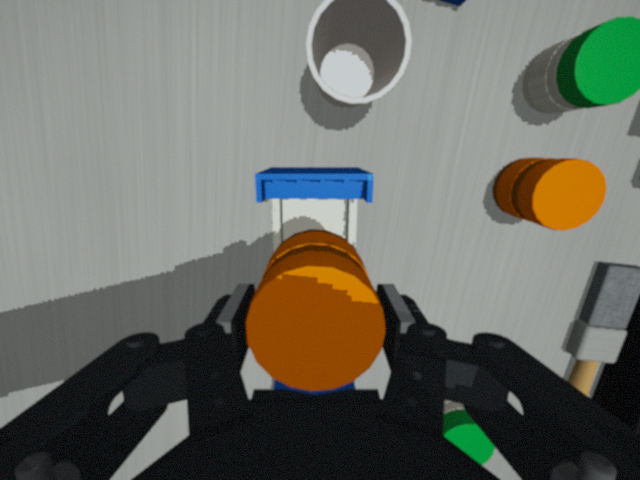

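The jar is held upright over the pocket, lid at (316,320), case block at (315,185), cup at (358,45). I lower and release.

Emit:
{"method": "servo_tool", "body": {
  "moves": [
    {"travel": [-0.2, -0.4, 35], "dr": [0, 0, 0]},
    {"travel": [0, 0, 35], "dr": [0, 0, 0]},
    {"travel": [0, 0, 25], "dr": [0, 0, 0]},
    {"travel": [0, 0, 16], "dr": [0, 0, 0]},
    {"travel": [0, 0, 15], "dr": [0, 0, 0]},
    {"travel": [0, 0, 10.5], "dr": [0, 0, 0]},
    {"travel": [0, 0, 0], "dr": [0, 0, 0]},
    {"travel": [0, 0, 0], "dr": [0, 0, 0]}
  ]
}}

```text
clock: 10.78
position: [0.4627, 0.1104, 0.0129]
ee_rot: [0.998, 0.056, 0.0, -0.0]
ft_force: [0.2, -0.6, -1.6]
grip_width: 0.639
```

Emit:
{"method": "servo_tool", "body": {
  "moves": [
    {"travel": [0, 0, 0], "dr": [0, 0, 0]},
    {"travel": [0, 0, 0], "dr": [0, 0, 0]},
    {"travel": [0, 0, -20], "dr": [0, 0, 0]},
    {"travel": [0, 0, -40], "dr": [0, 0, 0]},
    {"travel": [0, 0, -50], "dr": [0, 0, 0]},
    {"travel": [0, 0, -50], "dr": [0, 0, 0]},
    {"travel": [0, 0, -30], "dr": [0, 0, 0]}
  ],
  "claw": 0.1
}}

```text
clock: 11.65
position: [0.4631, 0.1105, 0.2054]
ee_rot: [0.998, 0.056, 0.001, -0.001]
ft_force: [-0.7, 1.1, -0.7]
grip_width: 0.903
```

Run:
```python
from h import *
lid(name="w8");lid(h=.069,name="w8")
x,y,_=case(.066);print("pocket2",round(x,4),round(y,4));need((.6554,.1638,.20,6.4),(.6554,.1638,.007,6.4))
```

```text
orange px [525. 187.] at 654.9 164.3 axes [53.4 53.7] all (653.5, 164.1, 56.7, 53.2, 4.0)
orange px [315. 219.] at 464.2 111.5 axes [45.7 55.4] all (463.0, 110.2, 58.1, 52.6, -83.6)
orange px [520. 187.] at 651.7 164.5 axes [52.5 52.6] all (645.6, 169.9, 68.6, 54.3, -48.5)
orange px [313. 220.] at 464.0 111.8 axes [46.4 54.9] all (462.8, 110.6, 56.8, 52.2, -83.6)
pocket2 0.4632 0.1101
at [464.1 110.9 206.1] th 6.4 tilt 0.34 t 11.8
  turn z -0.0  shift x 196.0 y -31.3 z 6.1
  turn z -0.0  shift x 0.0 y 0.0 z 193.0
```

Jar 1 sits in pocket2 within 1 mm of target. Next is A2 at (655.2, 163.9), as just re-measured.

Emit:
{"method": "servo_tool", "body": {
  "moves": [
    {"travel": [39.2, -6.3, 0], "dr": [0, 0, 0]},
    {"travel": [39.2, -6.3, 0], "dr": [0, 0, 0]},
    {"travel": [39.2, -6.3, 0], "dr": [0, 0, 0]},
    {"travel": [39.2, -6.3, 0], "dr": [0, 0, 0]},
    {"travel": [39.2, -6.3, 6], "dr": [0, 0, 0]},
    {"travel": [0, 0, 0], "dr": [0, 0, 0]},
    {"travel": [0, 0, 0], "dr": [0, 0, 0]}
  ]
}}

```text
clock: 12.62
position: [0.6533, 0.1627, 0.196]
ee_rot: [0.998, 0.055, -0.0, 0.0]
ft_force: [0.0, 0.3, -0.6]
grip_width: 0.899
```

Run:
```python
from h import *
lid(name="w9")
need((.6552,.1640,.20,6.4),(.6552,.1640,.007,6.4))
```

```text
orange px [106. 244.] at 459.6 119.1 axes [28.2 49.9] all (466.0, 110.8, 66.8, 54.2, 41.0)
orange px [318. 218.] at 655.9 167.5 axes [46.3 55.6] all (655.0, 167.2, 58.0, 52.7, -83.6)
at [653.2 162.9 196.7] th 6.3 tilt 0.01 t 12.7
  turn z -0.1  shift x 2.1 y -0.9 z -3.3
  turn z -0.0  shift x 0.0 y 0.0 z 193.0
```

Emit:
{"method": "servo_tool", "body": {
  "moves": [
    {"travel": [2, -1.4, 30], "dr": [0, 0, -0.1]},
    {"travel": [0, 0, 30], "dr": [0, 0, 0]},
    {"travel": [0, 0, 30], "dr": [0, 0, 0]},
    {"travel": [0, 0, 30], "dr": [0, 0, 0]},
    {"travel": [0, 0, 25], "dr": [0, 0, 0]},
    {"travel": [0, 0, 20], "dr": [0, 0, 0]},
    {"travel": [0, 0, 15], "dr": [0, 0, 0]},
    {"travel": [0, 0, 10], "dr": [0, 0, 0]},
    {"travel": [0, 0, 0], "dr": [0, 0, 0]},
    {"travel": [0, 0, 0], "dr": [0, 0, 0]}
  ]
}}

```text
clock: 13.92
position: [0.6561, 0.1651, 0.0075]
ee_rot: [0.998, 0.056, 0.001, -0.0]
ft_force: [0.5, 0.7, 0.3]
grip_width: 0.903
```

Emit:
{"method": "servo_tool", "body": {
  "moves": [
    {"travel": [0, 0, 0], "dr": [0, 0, 0]},
    {"travel": [0, 0, 0], "dr": [0, 0, 0]},
    {"travel": [0, 0, 0], "dr": [0, 0, 0]},
    {"travel": [0, 0, 0], "dr": [0, 0, 0]}
  ],
  "claw": 1
}}

```text
clock: 14.42
position: [0.6561, 0.1652, 0.0076]
ee_rot: [0.998, 0.057, 0.001, -0.0]
ft_force: [-2.0, -0.0, 6.0]
grip_width: 0.638
```

Run:
```python
from h import *
o=manip.get_obs();print(o["grip_width"],np.round(o["ft_force"],1))
x,y,_=case(0);need((*tool()[0][:2],.17,6.4),(x,y,.17,6.4),(x,y,.0135,6.4))
```

```text
0.6376684143803159 [-2. -0.  6.]
at [656.1 165.2   7.6] th 6.5 tilt 0.08 t 14.4
  turn z 0.1  shift x 0.0 y 0.0 z -162.4
  turn z -0.0  shift x -197.8 y 99.2 z -0.0
  turn z -0.0  shift x 0.0 y 0.0 z 156.5
```

Emit:
{"method": "servo_tool", "body": {
  "moves": [
    {"travel": [0, 0, -25], "dr": [0, 0, 0]},
    {"travel": [0, 0, -45], "dr": [0, 0, 0]},
    {"travel": [0, 0, -45], "dr": [0, 0, 0]},
    {"travel": [0, 0, -47], "dr": [0, 0, 0]},
    {"travel": [-33, 16.5, 0], "dr": [0, 0, 0]},
    {"travel": [-33, 16.5, 0], "dr": [0, 0, 0]},
    {"travel": [-33, 16.5, 0], "dr": [0, 0, 0]},
    {"travel": [-33, 16.5, 0], "dr": [0, 0, 0]},
    {"travel": [-33, 16.5, 0], "dr": [0, 0, 0]},
    {"travel": [-33, 16, 0], "dr": [0, 0, 0]},
    {"travel": [0, 0, 0], "dr": [0, 0, 0]},
    {"travel": [0, 0, 0], "dr": [0, 0, 0]}
  ]
}}

```text
clock: 15.92
position: [0.4701, 0.0452, 0.1689]
ee_rot: [0.998, 0.057, 0.0, -0.0]
ft_force: [-0.5, -0.2, -1.7]
grip_width: 0.639
```

Run:
```python
from h import *
x,y,_=case(.0008);need((x,y,.0135,6.4));print(manip.get_obs()["grip_width"])
```

```text
at [470.1  45.2 168.9] th 6.5 tilt 0.06 t 15.9
  turn z 0.1  shift x 0.4 y -0.0 z 155.4
0.6394439291814255
```

Emit:
{"method": "servo_tool", "body": {
  "moves": [
    {"travel": [0.4, 0, 35], "dr": [0, 0, 0]},
    {"travel": [0, 0, 35], "dr": [0, 0, 0]},
    {"travel": [0, 0, 30], "dr": [0, 0, 0]},
    {"travel": [0, 0, 18], "dr": [0, 0, 0]},
    {"travel": [0, 0, 15], "dr": [0, 0, 0]},
    {"travel": [0, 0, 13], "dr": [0, 0, 0]},
    {"travel": [0, 0, 9.4], "dr": [0, 0, 0]},
    {"travel": [0, 0, 0], "dr": [0, 0, 0]},
    {"travel": [0, 0, 0], "dr": [0, 0, 0]}
  ]
}}

```text
clock: 17.05
position: [0.4706, 0.0449, 0.0136]
ee_rot: [0.998, 0.056, 0.0, -0.0]
ft_force: [-0.4, 0.2, -1.3]
grip_width: 0.641
```

Emit:
{"method": "servo_tool", "body": {
  "moves": [
    {"travel": [0, 0, 0], "dr": [0, 0, 0]},
    {"travel": [0, 0, 0], "dr": [0, 0, 0]},
    {"travel": [0, 0, -20], "dr": [0, 0, 0]},
    {"travel": [0, 0, -40], "dr": [0, 0, 0]},
    {"travel": [0, 0, -50], "dr": [0, 0, 0]},
    {"travel": [0, 0, -50], "dr": [0, 0, 0]},
    {"travel": [0, 0, -27], "dr": [0, 0, 0]},
    {"travel": [0, 0, 0], "dr": [0, 0, 0]}
  ],
  "claw": 0.1
}}

```text
clock: 18.05
position: [0.4715, 0.0452, 0.2023]
ee_rot: [0.998, 0.057, 0.002, -0.001]
ft_force: [0.1, 0.6, -1.0]
grip_width: 0.901
```

Run:
```python
from h import *
lid(h=.069,name="w10");print(case(0),case(.066))
need((.622,-.171,.20,6.4))
```

```text
orange px [313. 153.] at 463.1 108.4 axes [53.6 54. ] all (463.0, 108.7, 54.0, 52.6, -83.5)
orange px [315. 220.] at 472.0 47.5 axes [45.9 54.5] all (470.4, 47.0, 57.6, 52.9, -83.5)
(np.float64(0.4706), np.float64(0.0445), 0) (np.float64(0.4632430504743825), np.float64(0.11008868266459935), 0)
at [470.7  45.1 200.8] th 6.5 tilt 0.12 t 18.1
  turn z 0.1  shift x 126.3 y 231.6 z 0.8
```

Emit:
{"method": "servo_tool", "body": {
  "moves": [
    {"travel": [21, 38.6, 0], "dr": [0, 0, 0]},
    {"travel": [21, 38.6, 0], "dr": [0, 0, 0]},
    {"travel": [21, 38.6, 0], "dr": [0, 0, 0]},
    {"travel": [21, 38.6, 0], "dr": [0, 0, 0]},
    {"travel": [21, 38.6, 0], "dr": [0, 0, 0]},
    {"travel": [21, 38.6, 0], "dr": [0, 0, 0]},
    {"travel": [0, 0, 0], "dr": [0, 0, 0]},
    {"travel": [0, 0, 0], "dr": [0, 0, 0]}
  ]
}}

```text
clock: 19.1
position: [0.621, -0.1709, 0.199]
ee_rot: [0.998, 0.056, -0.001, -0.0]
ft_force: [0.6, 0.8, 0.6]
grip_width: 0.899
```

Run:
```python
from h import *
lid(name="w11");lid("green",name="w11")
need((.622,-.171,.20,6.4))
```

```text
orange px [318. 220.] at 624.1 -168.5 axes [41.9 55.6] all (622.2, -171.4, 58.4, 53.4, -58.8)
orange px [ 56. 290.] at 374.0 -268.1 axes [12.1 28.4] all (404.5, -247.1, 77.3, 53.5, 6.3)
orange px [630. 118.] at 886.7 -45.8 axes [37.3 47.3] all (877.8, -51.8, 54.1, 18.6, -68.5)
green px [339. 128.] at 632.8 -84.0 axes [53.5 53.9] all (632.2, -84.3, 54.6, 53.6, 51.5)
at [ 621.3 -169.8  199.8] th 6.6 tilt 0.06 t 19.2
  turn z 0.2  shift x 0.5 y 1.3 z -0.2
```

Run:
```python
from h import *
c=manip.calibration("wrist");im=manip.camera("wrist")
for col in("orange","green"):
  for b in blobs(im,col,1500,(250,60,420,300)):
    P=plane(c,b.reshape(-1,2),.064)[:,:2]*1000
    q=P[P[:,1]<P[:,1].min()+30]; A=np.c_[2*q,np.ones(len(q))];s=np.linalg.lstsq(A,(q**2).sum(1),rcond=None)[0]
    print(col,s[:2].round(1),"r",np.sqrt(s[2]+s[:2]@s[:2]).round(1))
need((.622,-.171,.007,6.4))
```

```text
orange [ 623.4 -173.4] r 26.5
green [632.3 -84.7] r 26.7
at [ 621.5 -169.6  200.1] th 6.6 tilt 0.06 t 19.2
  turn z 0.2  shift x 0.4 y 1.4 z 193.1
```

Emit:
{"method": "servo_tool", "body": {
  "moves": [
    {"travel": [1.5, 4, 30], "dr": [0, 0, 0.2]},
    {"travel": [0, 0, 30], "dr": [0, 0, 0]},
    {"travel": [0, 0, 30], "dr": [0, 0, 0]},
    {"travel": [0, 0, 30], "dr": [0, 0, 0]},
    {"travel": [0, 0, 25], "dr": [0, 0, 0]},
    {"travel": [0, 0, 20], "dr": [0, 0, 0]},
    {"travel": [0, 0, 16], "dr": [0, 0, 0]},
    {"travel": [0, 0, 11], "dr": [0, 0, 0]},
    {"travel": [0, 0, 0], "dr": [0, 0, 0]},
    {"travel": [0, 0, 0], "dr": [0, 0, 0]}
  ]
}}

```text
clock: 20.5
position: [0.624, -0.1751, 0.009]
ee_rot: [0.999, 0.055, 0.0, 0.0]
ft_force: [0.9, -0.6, 0.0]
grip_width: 0.9
```

Emit:
{"method": "servo_tool", "body": {
  "moves": [
    {"travel": [0, 0, 0], "dr": [0, 0, 0]},
    {"travel": [0, 0, 0], "dr": [0, 0, 0]},
    {"travel": [0, 0, 0], "dr": [0, 0, 0]},
    {"travel": [0, 0, 0], "dr": [0, 0, 0]}
  ],
  "claw": 1
}}

```text
clock: 21.0
position: [0.624, -0.175, 0.0092]
ee_rot: [0.999, 0.055, 0.001, 0.0]
ft_force: [-1.5, 0.0, 4.9]
grip_width: 0.644
```

Run:
```python
from h import *
o=manip.get_obs();print(o["grip_width"],np.round(o["ft_force"],1))
x,y,_=case(-.066);need((*tool()[0][:2],.17,6.4),(x,y,.17,6.4),(x,y,.0135,6.4))
```

```text
0.6438102149936699 [-1.5  0.   4.9]
at [ 624.  -175.     9.2] th 6.3 tilt 0.07 t 21.0
  turn z -0.1  shift x 0.0 y 0.0 z -160.8
  turn z -0.0  shift x -128.0 y -169.3 z -0.0
  turn z -0.0  shift x 0.0 y 0.0 z 156.5
```

Emit:
{"method": "servo_tool", "body": {
  "moves": [
    {"travel": [0, 0, -25], "dr": [0, 0, -0.1]},
    {"travel": [0, 0, -45], "dr": [0, 0, 0]},
    {"travel": [0, 0, -45], "dr": [0, 0, 0]},
    {"travel": [0, 0, -46], "dr": [0, 0, 0]},
    {"travel": [-26, -33.5, 0], "dr": [0, 0, 0]},
    {"travel": [-26, -33.5, 0], "dr": [0, 0, 0]},
    {"travel": [-26, -33.5, 0], "dr": [0, 0, 0]},
    {"travel": [-25, -33.5, 0], "dr": [0, 0, 0]},
    {"travel": [-25, -33.7, 0], "dr": [0, 0, 0]},
    {"travel": [0, 0, 0], "dr": [0, 0, 0]},
    {"travel": [0, 0, 0], "dr": [0, 0, 0]}
  ]
}}

```text
clock: 22.38
position: [0.478, -0.0226, 0.1695]
ee_rot: [0.998, 0.056, 0.0, -0.0]
ft_force: [-0.1, -0.6, -0.4]
grip_width: 0.643
```

Run:
```python
from h import *
x,y,_=case(-.0676);need((x,y,.0142,6.4));print(manip.get_obs()["grip_width"])
```

```text
at [478.  -22.6 169.5] th 6.4 tilt 0.07 t 22.4
  turn z -0.0  shift x 0.2 y 0.1 z 155.3
0.6428296613652044
```

Emit:
{"method": "servo_tool", "body": {
  "moves": [
    {"travel": [0.2, 0, 35], "dr": [0, 0, 0]},
    {"travel": [0, 0, 35], "dr": [0, 0, 0]},
    {"travel": [0, 0, 30], "dr": [0, 0, 0]},
    {"travel": [0, 0, 18], "dr": [0, 0, 0]},
    {"travel": [0, 0, 15], "dr": [0, 0, 0]},
    {"travel": [0, 0, 13], "dr": [0, 0, 0]},
    {"travel": [0, 0, 9.3], "dr": [0, 0, 0]},
    {"travel": [0, 0, 0], "dr": [0, 0, 0]},
    {"travel": [0, 0, 0], "dr": [0, 0, 0]}
  ]
}}

```text
clock: 23.5
position: [0.4782, -0.0224, 0.0141]
ee_rot: [0.998, 0.056, 0.0, -0.0]
ft_force: [-0.3, -0.7, -1.3]
grip_width: 0.64
```

Emit:
{"method": "servo_tool", "body": {
  "moves": [
    {"travel": [0, 0, 0], "dr": [0, 0, 0]},
    {"travel": [0, 0, 0], "dr": [0, 0, 0]},
    {"travel": [0, 0, -20], "dr": [0, 0, 0]},
    {"travel": [0, 0, -40], "dr": [0, 0, 0]},
    {"travel": [0, 0, -50], "dr": [0, 0, 0]},
    {"travel": [0, 0, -50], "dr": [0, 0, 0]},
    {"travel": [0, 0, -50], "dr": [0, 0, 0]},
    {"travel": [0, 0, -30], "dr": [0, 0, 0]},
    {"travel": [0, 0, 0], "dr": [0, 0, 0]},
    {"travel": [0, 0, 0], "dr": [0, 0, 0]}
  ],
  "claw": 0.1
}}

```text
clock: 24.75
position: [0.4775, -0.0224, 0.2532]
ee_rot: [0.998, 0.056, -0.0, -0.0]
ft_force: [0.4, -0.3, -0.8]
grip_width: 0.899
```

```bash
cat >> h.py <<'E'
def lid2(h=.064,name="w",cols=("orange","green"),roi=(0,0,640,300)):
    "circle through the far (tool +y) half of each lid outline, cast at lid height"
    c=manip.calibration("wrist");im=manip.camera("wrist");cv2.imwrite(f"pics/{name}.png",im)
    ty=tool()[1].as_matrix()[:2,1]
    for col in cols:
      for b in blobs(im,col,800,roi):
        P=plane(c,b.reshape(-1,2),h)[:,:2]*1000;v=P@ty
        q=P[v>v.max()-30];A=np.c_[2*q,np.ones(len(q))];s=np.linalg.lstsq(A,(q**2).sum(1),rcond=None)[0]
        print(col,cen(b).round(0),s[:2].round(1),"r",np.sqrt(s[2]+s[:2]@s[:2]).round(1))
E
python3 - <<'E'
from h import *
lid2(.069,"w12");print([np.round(case(k),4)[:2] for k in (-.066,0,.066)])
need((.458,.353,.28,-8.7))
E
```

```text
orange [315.  81.] [463.5 105.2] r 25.8
orange [316. 149.] [471.   43.8] r 26.4
orange [316. 210.] [478.5 -21.5] r 26.2
green [439. 276.] [628.9 -79.2] r 28.1
[array([ 0.478 , -0.0211]), array([0.4706, 0.0445]), array([0.4632, 0.1101])]
at [477.3 -22.5 253. ] th 6.4 tilt 0.08 t 24.8
  turn z 15.1  shift x -75.9 y -368.2 z -27.0
```

View pics/w12.png

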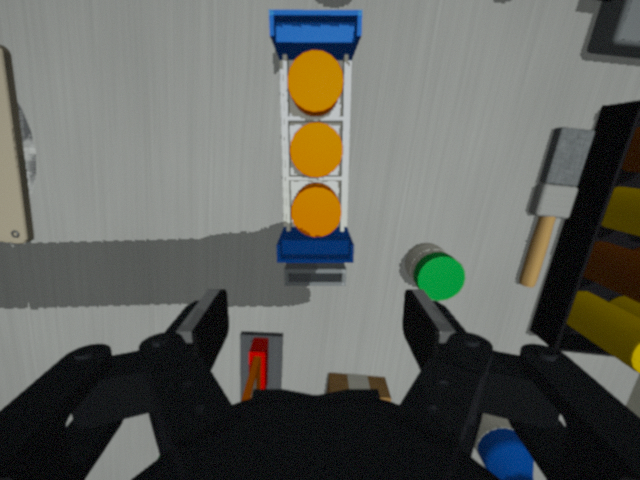

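All three amber jars stand in the pockets, at (315,81), (316,149) and (316,210). The green jar is untouched at (439,276). I move to look at the tray.

Emit:
{"method": "servo_tool", "body": {
  "moves": [
    {"travel": [0, 0, -13], "dr": [0, 0, 7.6]},
    {"travel": [0, 0, -14], "dr": [0, 0, 7.5]},
    {"travel": [-8, -37, 0], "dr": [0, 0, 0]},
    {"travel": [-8, -37, 0], "dr": [0, 0, 0]},
    {"travel": [-8, -37, 0], "dr": [0, 0, 0]},
    {"travel": [-8, -37, 0], "dr": [0, 0, 0]},
    {"travel": [-8, -37, 0], "dr": [0, 0, 0]},
    {"travel": [-8, -37, 0], "dr": [0, 0, 0]},
    {"travel": [-7, -37, 0], "dr": [0, 0, 0]},
    {"travel": [-7, -37, 0], "dr": [0, 0, 0]},
    {"travel": [-7, -36, 0], "dr": [0, 0, 0]},
    {"travel": [-7, -36, 0], "dr": [0, 0, 0]}
  ]
}}

```text
clock: 26.3
position: [0.4582, 0.3537, 0.2795]
ee_rot: [0.997, -0.076, -0.001, 0.001]
ft_force: [0.9, -0.8, 0.7]
grip_width: 0.9
```

Emit:
{"method": "servo_tool", "body": {
  "moves": [
    {"travel": [0, 0, 0], "dr": [0, 0, 0]},
    {"travel": [0, 0, 0], "dr": [0, 0, 0]},
    {"travel": [0, 0, 0], "dr": [0, 0, 0]}
  ]
}}

```text
clock: 26.68
position: [0.459, 0.3515, 0.2809]
ee_rot: [0.997, -0.077, -0.0, 0.0]
ft_force: [-0.4, 0.2, -0.0]
grip_width: 0.897
```

Run:
```python
from h import *
need((.458,.353,.28,-8.7))
c=manip.calibration("wrist");im=manip.camera("wrist");cv2.imwrite("pics/w13.png",im)
print([ (plane(c,q,.05)[0]*1000).round() for q in ((0,0),(640,0),(0,300),(640,300))])
for col,z in (("blue",.018),("yellow",.056)):
    for b in blobs(im,col,300):
        print(col,z,cen(b).round(1),rect(c,b,z),plane(c,cen(b),z)[0][:2].round(4))
        print(cv2.approxPolyDP(b,4,True).reshape(-1,2).tolist())
```

```text
at [459.  351.5 280.9] th -8.8 tilt 0.01 t 26.7
  turn z -0.1  shift x -1.3 y -1.3 z 0.9
[array([172., 612.,  50.]), array([822., 511.,  50.]), array([ 35., 292.,  50.]), array([859., 164.,  50.])]
blue 0.018 [315.1 197.8] (459.7, 355.6, 219.8, 69.7, -8.3) [0.4604 0.3572]
[[230, 173], [234, 224], [308, 224], [306, 186], [311, 178], [323, 184], [322, 224], [397, 221], [399, 172]]
blue 0.018 [335.5 345.8] (453.5, 128.1, 95.8, 76.9, 6.7) [0.4566 0.1342]
[[358, 321], [309, 332], [310, 378], [315, 368], [365, 356], [370, 364]]
yellow 0.056 [314.5 201.7] (459.7, 357.8, 49.5, 13.4, 81.2) [0.4598 0.358 ]
[[311, 181], [309, 221], [320, 222], [320, 184]]
```

View pics/w13.png

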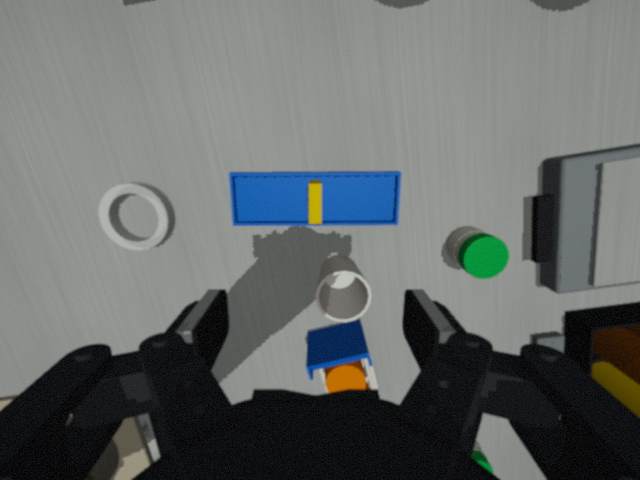

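The tray measures 219.8x69.7 mm (expected 222x70) at (459.7, 355.6), yaw -8.3°. The grip is at (315,202), the cup at (343,290), and a green jar at (483,253) stands clear. I descend to grip it.

Emit:
{"method": "servo_tool", "body": {
  "moves": [
    {"travel": [0.1, -4.2, 40], "dr": [0, 0, -0.5]},
    {"travel": [0, 0, 40], "dr": [0, 0, 0]},
    {"travel": [0, 0, 40], "dr": [0, 0, 0]},
    {"travel": [0, 0, 40], "dr": [0, 0, 0]},
    {"travel": [0, 0, 40], "dr": [0, 0, 0]},
    {"travel": [0, 0, 0], "dr": [0, 0, 0]},
    {"travel": [0, 0, 0], "dr": [0, 0, 0]}
  ],
  "claw": 0.3,
  "squeeze": 60
}}

```text
clock: 27.6
position: [0.4603, 0.3572, 0.0828]
ee_rot: [0.997, -0.072, 0.001, -0.001]
ft_force: [-0.2, 0.1, 0.3]
grip_width: 0.698
```

Run:
```python
from h import *
c=manip.calibration("wrist");im=manip.camera("wrist");cv2.imwrite("pics/w14.png",im)
for col,z in (("blue",.018),("yellow",.056)):
    for b in blobs(im,col,300,(150,50,500,300)):
        print(col,z,cen(b).round(1),rect(c,b,z))
need((.4597,.3556,-.004,-8.3))
```

```text
blue 0.018 [313.3 241.6] (459.7, 356.6, 220.4, 70.9, -8.3)
yellow 0.056 [313.5 255.6] (460.2, 360.0, 55.6, 14.8, 81.2)
at [460.5 357.6  83.1] th -8.2 tilt 0.17 t 27.6
  turn z 0.1  shift x -0.5 y 2.0 z 87.1
```

Emit:
{"method": "servo_tool", "body": {
  "moves": [
    {"travel": [-0.6, 1.3, 20], "dr": [0, 0, 0]},
    {"travel": [0, 0, 25], "dr": [0, 0, 0]},
    {"travel": [0, 0, 20], "dr": [0, 0, 0]},
    {"travel": [0, 0, 14], "dr": [0, 0, 0]},
    {"travel": [0, 0, 8], "dr": [0, 0, 0]},
    {"travel": [0, 0, 0], "dr": [0, 0, 0]},
    {"travel": [0, 0, 0], "dr": [0, 0, 0]}
  ]
}}

```text
clock: 28.52
position: [0.459, 0.3561, -0.0054]
ee_rot: [0.997, -0.072, 0.0, -0.0]
ft_force: [-0.8, -0.2, -0.3]
grip_width: 0.707
```

Emit:
{"method": "servo_tool", "body": {
  "moves": [
    {"travel": [0, 0, 0], "dr": [0, 0, 0]},
    {"travel": [0, 0, 0], "dr": [0, 0, 0]},
    {"travel": [0, 0, 0], "dr": [0, 0, 0]},
    {"travel": [0, 0, 0], "dr": [0, 0, 0]},
    {"travel": [0, 0, 0], "dr": [0, 0, 0]}
  ],
  "claw": 1,
  "squeeze": 60
}}

```text
clock: 29.15
position: [0.4588, 0.356, -0.0056]
ee_rot: [0.997, -0.072, 0.0, -0.0]
ft_force: [-1.2, -0.5, 4.9]
grip_width: 0.182
```

Run:
```python
from h import *
o=manip.get_obs();print(o["grip_width"],np.round(o["ft_force"],1))
need((.4603,.356,.20,None),(*case(0)[:2],.20,-83.6))
```

```text
0.18156929206678624 [-1.2 -0.5  4.9]
at [458.8 356.   -5.6] th -8.2 tilt 0.04 t 29.1
  turn z -0.0  shift x 1.5 y -0.2 z -205.6
  turn z 75.4  shift x 310.7 y 24.5 z -0.0
```

Grip at 15.4 mm, as expected for the 16 mm grip. I lift and turn.

Emit:
{"method": "servo_tool", "body": {
  "moves": [
    {"travel": [0, 0, -15], "dr": [0, 0, 0]},
    {"travel": [0, 0, -35], "dr": [0, 0, 0]},
    {"travel": [0, 0, -40], "dr": [0, 0, 0]},
    {"travel": [0, 0, -40], "dr": [0, 0, 9]},
    {"travel": [0, 0, -40], "dr": [0, 0, 9]},
    {"travel": [0, 0, -36], "dr": [0, 0, 9]},
    {"travel": [0, 0, 0], "dr": [0, 0, 10]},
    {"travel": [0, 0, 0], "dr": [0, 0, 10]},
    {"travel": [0, 0, 0], "dr": [0, 0, 10]},
    {"travel": [0, 0, 0], "dr": [0, 0, 9.4]},
    {"travel": [0, 0, 0], "dr": [0, 0, 9]},
    {"travel": [0, 0, 0], "dr": [0, 0, 0]}
  ]
}}

```text
clock: 30.65
position: [0.4583, 0.3556, 0.2002]
ee_rot: [0.746, -0.666, -0.0, 0.0]
ft_force: [0.2, 0.3, -2.2]
grip_width: 0.177
```

Emit:
{"method": "servo_tool", "body": {
  "moves": [
    {"travel": [38, 3, 0], "dr": [0, 0, 0]},
    {"travel": [38, 3, 0], "dr": [0, 0, 0]},
    {"travel": [38, 3, 0], "dr": [0, 0, 0]},
    {"travel": [38, 3, 0], "dr": [0, 0, 0]},
    {"travel": [38, 3, 0], "dr": [0, 0, 0]},
    {"travel": [38, 3, 0], "dr": [0, 0, 0]},
    {"travel": [38, 3, 0], "dr": [0, 0, 0]},
    {"travel": [38, 3, 0], "dr": [0, 0, 0]},
    {"travel": [0, 0, 0], "dr": [0, 0, 0]},
    {"travel": [0, 0, 0], "dr": [0, 0, 0]}
  ]
}}

```text
clock: 31.9
position: [0.4683, 0.0515, 0.2001]
ee_rot: [0.746, -0.666, -0.0, -0.0]
ft_force: [-0.5, 0.8, -2.8]
grip_width: 0.18
```

Run:
```python
from h import *
print(manip.get_obs()["grip_width"])
c=manip.calibration("wrist");im=manip.camera("wrist");cv2.imwrite("pics/w15.png",im)
p,_=tool();zb=p[2]+.0056
for b in blobs(im,"blue",300): print(cen(b).round(1),rect(c,b,zb+.018),rect(c,b,.09)); print(cv2.approxPolyDP(b,4,True).reshape(-1,2).tolist())
need((*case(0)[:2],.20,-83.6))
```

```text
0.18015930506166555
[315.7 270.9] (478.9, 52.8, 221.0, 92.6, -83.4) (427.4, 46.9, 420.6, 176.2, -83.4)
[[73, 225], [99, 357], [143, 359], [204, 326], [221, 326], [228, 336], [249, 331], [267, 295], [292, 278], [303, 239], [331, 241], [338, 278], [364, 296], [383, 331], [402, 336], [407, 327], [424, 325], [489, 359], [531, 357], [558, 227], [534, 219], [460, 218], [463, 181], [415, 175], [420, 185], [412, 195], [423, 206], [424, 219], [227, 219], [223, 216], [232, 187], [225, 182], [231, 176], [212, 175], [186, 184], [186, 219], [95, 218]]
at [468.3  51.8 200.1] th -83.5 tilt 0.03 t 31.9
  turn z 0.1  shift x 7.5 y -1.4 z 0.1
```

View pics/w15.png

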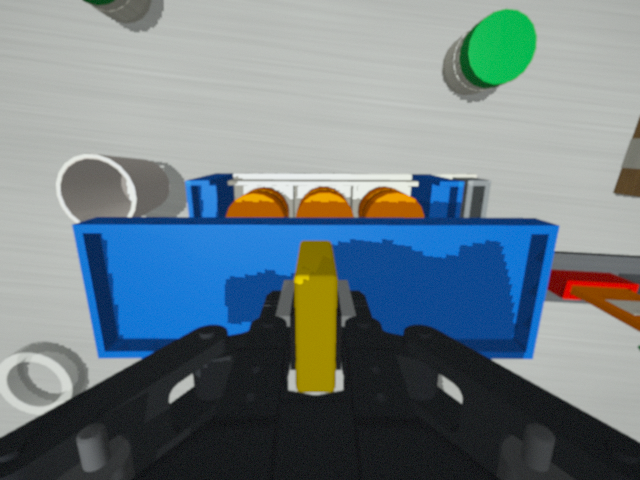

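The tray is level and square to the case. Its far rim runs (75,222) to (558,226); the jars and case blocks show behind it at (187,180) and (462,181), and the cup is clear at (97,188). I check the tray's offset in the hand against the case corners.

Run:
```python
from h import *
c=manip.calibration("wrist");im=cv2.imread("pics/w15.png");p,r=tool()
m=cv2.inRange(cv2.cvtColor(im,cv2.COLOR_BGR2HSV),*map(np.array,HS["blue"]))
# end edges of the tray: leftmost/rightmost blue on rows 228..340 are outer faces; top corners at far rim
for row in (222,226,230):
    xs=np.where(m[row])[0];print(row,xs.min(),xs.max(),(r.inv().apply(plane(c,[[xs.min(),row],[xs.max(),row]],p[2]+.0056+.018)-p)*1000).round(1).tolist())
cols=[x for x in range(110,530,20) if not 170<x<500];e=[(x,np.where(m[:,x])[0].min()) for x in cols]
print("far rim tool-y",(r.inv().apply(plane(c,e,p[2]+.0236)-p)*1000)[:,1].round(1))
a=np.radians(6.4)
for row in range(184,214,6):
    xs=np.where(m[row,150:500])[0]+150
    P=plane(c,[[xs.min(),row],[xs.max(),row]],.09)[:,:2]*1000-np.array([470.6,44.5])
    print(row,xs.min(),xs.max(),"case x",(P@[np.cos(a),np.sin(a)]).round(1),"case y",(P@[-np.sin(a),np.cos(a)]).round(1))
# expected px of case corners
print(proj(c,[case(y,x,.09) for y in (.117,-.117) for x in (.041,0)]).round(1).tolist())
```

```text
222 82 544 [[-105.9, -35.7, -23.5], [103.2, -35.9, -23.6]]
226 73 558 [[-110.3, -33.8, -23.5], [109.8, -34.1, -23.7]]
230 74 557 [[-110.2, -31.9, -23.5], [109.7, -32.2, -23.7]]
far rim tool-y [-37.6 -37.1 -37.6 -37.6 -37.3]
184 186 464 case x [37.5 38.3] case y [ 116.6 -116.7]
190 186 463 case x [32.5 33.3] case y [ 117.1 -116.5]
196 187 462 case x [27.4 28.2] case y [ 116.7 -116.3]
202 188 461 case x [22.3 23.1] case y [ 116.4 -116.1]
208 189 460 case x [17.2 18. ] case y [ 116.1 -115.9]
[[185.0, 179.8], [189.9, 227.5], [464.7, 180.7], [458.8, 228.5]]
```

The case corners project within 0.3 mm along y and about 1 px in x of my pose. The tray is centred in the hand to about 0.3 mm along y and about 0.5 mm across. I align and descend to just above the rims.

Emit:
{"method": "servo_tool", "body": {
  "moves": [
    {"travel": [7.5, -1.7, 20], "dr": [0, 0, 0.1]},
    {"travel": [0, 0, 30], "dr": [0, 0, 0]},
    {"travel": [0, 0, 30], "dr": [0, 0, 0]},
    {"travel": [0, 0, 24], "dr": [0, 0, 0]},
    {"travel": [0, 0, 0], "dr": [0, 0, 0]},
    {"travel": [0, 0, 0], "dr": [0, 0, 0]},
    {"travel": [0, 0, 0], "dr": [0, 0, 0]}
  ]
}}

```text
clock: 32.83
position: [0.4717, 0.0443, 0.097]
ee_rot: [0.745, -0.667, 0.0, -0.001]
ft_force: [-0.2, 0.8, -3.5]
grip_width: 0.178
```

Run:
```python
from h import *
print(np.round(manip.get_obs()["ft_force"],1));need((*case(0,.0003)[:2],.067,-83.6))
```

```text
[-0.2  0.8 -3.5]
at [471.7  44.3  97. ] th -83.7 tilt 0.1 t 32.8
  turn z -0.1  shift x -0.4 y 0.7 z 30.0
```

Emit:
{"method": "servo_tool", "body": {
  "moves": [
    {"travel": [-0.4, 0.7, 4], "dr": [0, 0, 0]},
    {"travel": [0, 0, 4], "dr": [0, 0, 0]},
    {"travel": [0, 0, 5], "dr": [0, 0, 0]},
    {"travel": [0, 0, 5], "dr": [0, 0, 0]},
    {"travel": [0, 0, 5], "dr": [0, 0, 0]},
    {"travel": [0, 0, 3], "dr": [0, 0, 0]},
    {"travel": [0, 0, 0], "dr": [0, 0, 0]},
    {"travel": [0, 0, 0], "dr": [0, 0, 0]}
  ]
}}

```text
clock: 33.83
position: [0.4704, 0.0441, 0.0701]
ee_rot: [0.745, -0.667, 0.0, -0.0]
ft_force: [-0.1, -0.2, -2.7]
grip_width: 0.176
```

The tray underside is at about 76 mm, inside the rims with no contact force. I lower the last 4 mm.

Emit:
{"method": "servo_tool", "body": {
  "moves": [
    {"travel": [0, 0, 1.5], "dr": [0, 0, 0]},
    {"travel": [0, 0, 1.5], "dr": [0, 0, 0]},
    {"travel": [0, 0, 1], "dr": [0, 0, 0]},
    {"travel": [0, 0, 0], "dr": [0, 0, 0]},
    {"travel": [0, 0, 0], "dr": [0, 0, 0]}
  ]
}}

```text
clock: 34.45
position: [0.4702, 0.0441, 0.0664]
ee_rot: [0.745, -0.667, -0.0, -0.0]
ft_force: [-4.8, -0.5, 7.2]
grip_width: 0.174
```

Contact at 66.4 mm, exactly the seat height. I release, rise, and move to carton 1.

Emit:
{"method": "servo_tool", "body": {
  "moves": [
    {"travel": [0, 0, 0], "dr": [0, 0, 0]},
    {"travel": [0, 0, 0], "dr": [0, 0, 0]},
    {"travel": [0, 0, 0], "dr": [0, 0, 0]},
    {"travel": [0, 0, -20], "dr": [0, 0, 0]},
    {"travel": [0, 0, -40], "dr": [0, 0, 0]},
    {"travel": [0, 0, -40], "dr": [0, 0, 0]},
    {"travel": [0, 0, -40], "dr": [0, 0, 0]},
    {"travel": [0, 0, -20], "dr": [0, 0, 0]},
    {"travel": [0, 0, 0], "dr": [0, 0, 0]}
  ],
  "claw": 0.6
}}

```text
clock: 35.58
position: [0.471, 0.0444, 0.227]
ee_rot: [0.745, -0.667, -0.0, -0.002]
ft_force: [-0.1, 0.7, -0.4]
grip_width: 0.401
```

Run:
```python
from h import *
c=manip.calibration("wrist");im=manip.camera("wrist");cv2.imwrite("pics/w16.png",im)
for b in blobs(im,"blue",300,(100,100,560,420)): print(cen(b).round(1),rect(c,b,.09))
for b in blobs(im,"yellow",300,(200,100,460,420)): print(cen(b).round(1),rect(c,b,.128))
need((.568,-.294,.22,-89.3))
```

```text
[316.1 220.3] (473.6, 44.7, 234.3, 85.1, -83.6)
[315.8 229.8] (473.3, 44.9, 52.6, 14.6, 6.4)
at [470.4  44.2 225.9] th -83.7 tilt 0.07 t 35.6
  turn z 5.6  shift x 339.4 y -93.5 z 5.9
```

View pics/w16.png

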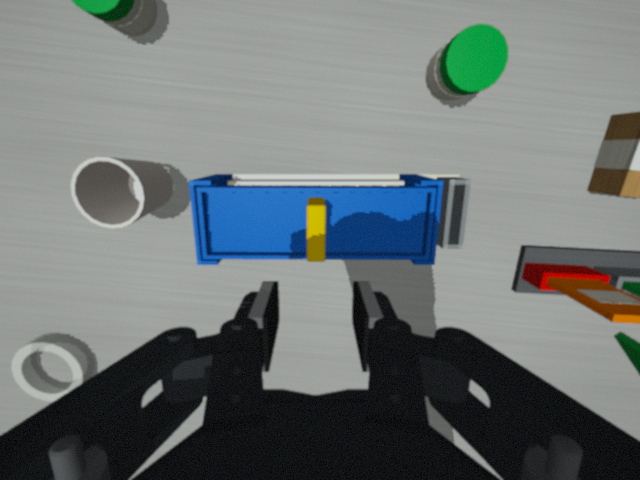

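The tray is seated evenly inside the block rims: outline 234 mm, yaw -83.6°, yellow grip at (316,230). I move over carton 1.

Emit:
{"method": "servo_tool", "body": {
  "moves": [
    {"travel": [0, 0, 0], "dr": [0, 0, 5.6]},
    {"travel": [34, -9.3, 0], "dr": [0, 0, 0]},
    {"travel": [34, -9.3, 0], "dr": [0, 0, 0]},
    {"travel": [34, -9.3, 0], "dr": [0, 0, 0]},
    {"travel": [34, -9.3, 0], "dr": [0, 0, 0]},
    {"travel": [34, -9.3, 0], "dr": [0, 0, 0]},
    {"travel": [34, -9.3, 0], "dr": [0, 0, 0]},
    {"travel": [34, -9.3, 0], "dr": [0, 0, 0]},
    {"travel": [34, -9.3, 0], "dr": [0, 0, 0]},
    {"travel": [34, -9.3, 0], "dr": [0, 0, 0]},
    {"travel": [34, -9.3, 6], "dr": [0, 0, 0]},
    {"travel": [0, 0, 0], "dr": [0, 0, 0]}
  ],
  "claw": 0
}}

```text
clock: 37.12
position: [0.5654, -0.2982, 0.2177]
ee_rot: [0.709, -0.705, -0.001, 0.002]
ft_force: [-0.3, 0.6, 0.0]
grip_width: 0.998
```

Emit:
{"method": "servo_tool", "body": {
  "moves": [
    {"travel": [0, 0, 0], "dr": [0, 0, 0]},
    {"travel": [0, 0, 0], "dr": [0, 0, 0]}
  ]
}}

```text
clock: 37.38
position: [0.5675, -0.2936, 0.2197]
ee_rot: [0.712, -0.702, -0.0, -0.0]
ft_force: [-0.3, 0.6, -0.2]
grip_width: 0.998
```

```bash
cat >> h.py <<'E'
def carton(h=.045,name="c",roi=(0,0,640,300)):
    "brown ends of the cartons; pairs are the two ends either side of the white band"
    c=manip.calibration("wrist");im=manip.camera("wrist");cv2.imwrite(f"pics/{name}.png",im)
    for b in blobs(im,"brown",300,roi):
        print("end",cen(b).round(0),rect(c,b,h),"tool",((tool()[1].inv().apply(np.array([*np.array(rect(c,b,h)[:2])/1000,h])-tool()[0]))*1000).round(1))
E
python3 - <<'E'
from h import *
carton(name="w17");need((.568,-.294,.22,-89.3))
E
```

```text
end [418. 177.] (609.0, -398.2, 60.9, 29.6, -80.2) tool [105.2 -40.  174.8]
end [319. 186.] (598.2, -297.2, 53.4, 28.8, -89.2) tool [  4.1 -30.5 174.9]
end [422. 231.] (551.1, -407.3, 64.9, 32.1, -89.2) tool [113.6  18.  174.8]
end [73.  6.] (753.6, -72.3, 94.8, 10.0, -88.5) tool [-218.7 -188.9  175. ]
end [320. 240.] (539.6, -298.2, 53.5, 25.9, -89.2) tool [  4.3  28.1 174.9]
at [ 567.6 -293.6  219.9] th -89.2 tilt 0.03 t 37.4
  turn z 0.1  shift x 0.4 y -0.4 z -0.1
```

Carton 1 is centred at tool (+4.2, -1), 53.4 mm wide, aligned. I descend and grip.

Emit:
{"method": "servo_tool", "body": {
  "moves": [
    {"travel": [4.2, -1, 40], "dr": [0, 0, 0]},
    {"travel": [0, 0, 40], "dr": [0, 0, 0]},
    {"travel": [0, 0, 40], "dr": [0, 0, 0]},
    {"travel": [0, 0, 35], "dr": [0, 0, 0]},
    {"travel": [0, 0, 30], "dr": [0, 0, 0]},
    {"travel": [0, 0, 20], "dr": [0, 0, 0]},
    {"travel": [0, 0, 13], "dr": [0, 0, 0]},
    {"travel": [0, 0, 10], "dr": [0, 0, 0]},
    {"travel": [0, 0, 0], "dr": [0, 0, 0]},
    {"travel": [0, 0, 0], "dr": [0, 0, 0]}
  ]
}}

```text
clock: 38.67
position: [0.5687, -0.2993, -0.0073]
ee_rot: [0.711, -0.703, 0.0, -0.0]
ft_force: [-0.1, -0.4, 0.8]
grip_width: 1.004
```

Emit:
{"method": "servo_tool", "body": {
  "moves": [
    {"travel": [0, 0, 0], "dr": [0, 0, 0]},
    {"travel": [0, 0, 0], "dr": [0, 0, 0]},
    {"travel": [0, 0, 0], "dr": [0, 0, 0]},
    {"travel": [0, 0, 0], "dr": [0, 0, 0]}
  ],
  "claw": 1,
  "squeeze": 40
}}

```text
clock: 39.17
position: [0.5686, -0.2991, -0.0075]
ee_rot: [0.711, -0.703, 0.0, -0.0]
ft_force: [-1.0, 1.2, 5.3]
grip_width: 0.622
```

Emit:
{"method": "servo_tool", "body": {
  "moves": [
    {"travel": [0, 0, -15], "dr": [0, 0, 0]},
    {"travel": [0, 0, -40], "dr": [0, 0, 0]},
    {"travel": [0, 0, -45], "dr": [0, 0, 0]},
    {"travel": [0, 0, -45], "dr": [0, 0, 0]},
    {"travel": [0, 0, -45], "dr": [0, 0, -8]},
    {"travel": [0, 0, -20], "dr": [0, 0, -9.7]},
    {"travel": [0, 0, 0], "dr": [0, 0, -9.7]},
    {"travel": [0, 0, 0], "dr": [0, 0, -9.7]},
    {"travel": [0, 0, 0], "dr": [0, 0, -9.7]},
    {"travel": [0, 0, 0], "dr": [0, 0, -9.7]},
    {"travel": [0, 0, 0], "dr": [0, 0, -9.7]},
    {"travel": [0, 0, 0], "dr": [0, 0, 0]}
  ]
}}

```text
clock: 40.67
position: [0.568, -0.2993, 0.2026]
ee_rot: [0.98, -0.201, 0.0, -0.0]
ft_force: [0.0, 0.6, -0.9]
grip_width: 0.621
```

Emit:
{"method": "servo_tool", "body": {
  "moves": [
    {"travel": [0, 0, 0], "dr": [0, 0, -9.7]},
    {"travel": [0, 0, 0], "dr": [0, 0, -9.7]},
    {"travel": [0, 0, 0], "dr": [0, 0, -9.6]},
    {"travel": [0, 0, 0], "dr": [0, 0, 0]}
  ]
}}

```text
clock: 41.18
position: [0.5681, -0.2992, 0.2022]
ee_rot: [0.999, 0.049, 0.0, -0.0]
ft_force: [-0.3, 0.8, -1.0]
grip_width: 0.624
```

Run:
```python
from h import *
print(manip.get_obs()["grip_width"])
need((*case(-.0575)[:2],.2,6.4))
```

```text
0.6240043546335964
at [ 568.1 -299.2  202.2] th 5.6 tilt 0.01 t 41.2
  turn z -0.8  shift x -58.6 y -294.9 z 2.2
```

Emit:
{"method": "servo_tool", "body": {
  "moves": [
    {"travel": [-5.9, -29.5, 0], "dr": [0, 0, -0.8]},
    {"travel": [-5.9, -29.5, 0], "dr": [0, 0, 0]},
    {"travel": [-5.9, -29.5, 0], "dr": [0, 0, 0]},
    {"travel": [-5.9, -29.5, 0], "dr": [0, 0, 0]},
    {"travel": [-5.9, -29.5, 0], "dr": [0, 0, 0]},
    {"travel": [-5.9, -29.5, 0], "dr": [0, 0, 0]},
    {"travel": [-5.9, -29.5, 0], "dr": [0, 0, 0]},
    {"travel": [-5.9, -29.5, 0], "dr": [0, 0, 0]},
    {"travel": [-5.7, -29.5, 0], "dr": [0, 0, 0]},
    {"travel": [-5.7, -29.5, 0], "dr": [0, 0, 0]},
    {"travel": [0, 0, 0], "dr": [0, 0, 0]},
    {"travel": [0, 0, 0], "dr": [0, 0, 0]}
  ]
}}

```text
clock: 42.68
position: [0.4763, -0.0134, 0.2021]
ee_rot: [0.998, 0.056, 0.0, -0.0]
ft_force: [-0.0, 0.2, -1.2]
grip_width: 0.62
```

Run:
```python
from h import *
print(manip.get_obs()["grip_width"])
need((*case(-.0575)[:2],.0715,6.4))
carton(name="w18",roi=(0,0,640,480))
```

```text
0.6204299164343937
at [476.3 -13.4 202.1] th 6.4 tilt 0.01 t 42.7
  turn z 0.0  shift x 0.8 y -0.7 z 130.6
end [315. 248.] (480.5, -45.5, 147.6, 94.1, 6.5) tool [  0.6  32.1 157. ]
end [315. 375.] (497.6, -199.0, 146.2, 47.2, 6.5) tool [  0.4 186.5 157. ]
end [564. 272.] (741.7, -42.5, 87.4, 22.5, -89.4) tool [260.4  58.4 157. ]
```

Emit:
{"method": "servo_tool", "body": {
  "moves": [
    {"travel": [0.8, -0.7, 35], "dr": [0, 0, 0]},
    {"travel": [0, 0, 35], "dr": [0, 0, 0]},
    {"travel": [0, 0, 25], "dr": [0, 0, 0]},
    {"travel": [0, 0, 15], "dr": [0, 0, 0]},
    {"travel": [0, 0, 10], "dr": [0, 0, 0]},
    {"travel": [0, 0, 6], "dr": [0, 0, 0]},
    {"travel": [0, 0, 4.6], "dr": [0, 0, 0]},
    {"travel": [0, 0, 0], "dr": [0, 0, 0]},
    {"travel": [0, 0, 0], "dr": [0, 0, 0]}
  ]
}}

```text
clock: 43.85
position: [0.4772, -0.0118, 0.0718]
ee_rot: [0.998, 0.058, 0.0, -0.0]
ft_force: [-0.3, 0.0, -1.3]
grip_width: 0.621
```

Emit:
{"method": "servo_tool", "body": {
  "moves": [
    {"travel": [0, 0, 0], "dr": [0, 0, 0]},
    {"travel": [0, 0, 0], "dr": [0, 0, 0]},
    {"travel": [0, 0, -20], "dr": [0, 0, 0]},
    {"travel": [0, 0, -40], "dr": [0, 0, 0]},
    {"travel": [0, 0, -50], "dr": [0, 0, 0]},
    {"travel": [0, 0, -50], "dr": [0, 0, 0]},
    {"travel": [0, 0, 0], "dr": [0, 0, 0]}
  ],
  "claw": 0.15
}}

```text
clock: 44.72
position: [0.4789, -0.0118, 0.2351]
ee_rot: [0.998, 0.058, 0.003, -0.001]
ft_force: [-0.8, 0.2, -1.0]
grip_width: 0.849
```

Run:
```python
from h import *
print(np.round(manip.get_obs()["ft_force"],1))
carton(h=.123,name="w19");print(case(-.0575))
need((.579,-.403,.23,-81))
```

```text
[-0.8  0.2 -1. ]
end [312. 195.] (474.4, 17.9, 52.2, 28.2, 6.7) tool [ -0.3 -29.8 109.8]
end [312. 260.] (481.2, -40.2, 51.9, 25.7, 6.6) tool [ -0.3  28.7 109.7]
end [540. 264.] (685.3, -21.4, 68.4, 17.4, -89.8) tool [204.6  33.8 110.4]
(np.float64(0.47700946360186375), np.float64(-0.012641655351734296), 0)
at [477.8 -11.8 232.8] th 6.7 tilt 0.19 t 44.8
  turn z 87.7  shift x 402.2 y -38.7 z 2.8
```

Carton 1 lies centred in its bay: top at z=123 mm, ends at (474,18) and (481,-40). Carton 2 next.

Emit:
{"method": "servo_tool", "body": {
  "moves": [
    {"travel": [0, 0, 0], "dr": [0, 0, 9.7]},
    {"travel": [0, 0, 0], "dr": [0, 0, 9.7]},
    {"travel": [0, 0, 0], "dr": [0, 0, 9.7]},
    {"travel": [0, 0, 0], "dr": [0, 0, 9.7]},
    {"travel": [0, 0, 0], "dr": [0, 0, 9.7]},
    {"travel": [0, 0, 0], "dr": [0, 0, 9.8]},
    {"travel": [0, 0, 0], "dr": [0, 0, 9.8]},
    {"travel": [0, 0, 0], "dr": [0, 0, 9.8]},
    {"travel": [0, 0, 0], "dr": [0, 0, 9.8]}
  ],
  "claw": 0
}}

```text
clock: 45.9
position: [0.4762, -0.012, 0.2299]
ee_rot: [0.758, -0.652, -0.001, 0.001]
ft_force: [-0.4, -0.7, -1.2]
grip_width: 1.0
```

Emit:
{"method": "servo_tool", "body": {
  "moves": [
    {"travel": [36.5, -3.5, 0], "dr": [0, 0, 0]},
    {"travel": [36.5, -3.5, 0], "dr": [0, 0, 0]},
    {"travel": [36.5, -3.5, 0], "dr": [0, 0, 0]},
    {"travel": [36.5, -3.5, 0], "dr": [0, 0, 0]},
    {"travel": [36.5, -3.5, 0], "dr": [0, 0, 0]},
    {"travel": [36.5, -3.5, 0], "dr": [0, 0, 0]},
    {"travel": [36.5, -3.5, 0], "dr": [0, 0, 0]},
    {"travel": [36.5, -3.5, 0], "dr": [0, 0, 0]},
    {"travel": [36.5, -3.5, 0], "dr": [0, 0, 0]},
    {"travel": [36.5, -3.5, 0], "dr": [0, 0, 0]},
    {"travel": [36.5, -3.7, 0], "dr": [0, 0, 0]},
    {"travel": [0, 0, 0], "dr": [0, 0, 0]}
  ]
}}

```text
clock: 47.4
position: [0.576, -0.4053, 0.2286]
ee_rot: [0.759, -0.651, -0.001, 0.001]
ft_force: [0.0, -0.1, -0.4]
grip_width: 0.995
```

Emit:
{"method": "servo_tool", "body": {
  "moves": [
    {"travel": [0, 0, 0], "dr": [0, 0, 0]},
    {"travel": [0, 0, 0], "dr": [0, 0, 0]},
    {"travel": [0, 0, 0], "dr": [0, 0, 0]}
  ]
}}

```text
clock: 47.78
position: [0.5781, -0.4015, 0.2315]
ee_rot: [0.761, -0.649, 0.0, -0.0]
ft_force: [1.3, -0.7, 0.5]
grip_width: 0.999
```

Run:
```python
from h import *
carton(name="w20");need((.579,-.403,-.008,-81))
```

```text
end [321. 185.] (609.3, -402.6, 53.7, 27.6, -80.9) tool [  5.9 -30.5 186.6]
end [322. 238.] (551.4, -412.4, 52.7, 26.6, -79.5) tool [  6.5  28.2 186.6]
at [ 578.1 -401.6  231.6] th -81.0 tilt 0.04 t 47.8
  turn z 0.0  shift x 1.5 y -0.7 z 239.6
```

Emit:
{"method": "servo_tool", "body": {
  "moves": [
    {"travel": [6.2, -1, 40], "dr": [0, 0, -0.5]},
    {"travel": [0, 0, 40], "dr": [0, 0, 0]},
    {"travel": [0, 0, 40], "dr": [0, 0, 0]},
    {"travel": [0, 0, 40], "dr": [0, 0, 0]},
    {"travel": [0, 0, 35], "dr": [0, 0, 0]},
    {"travel": [0, 0, 20], "dr": [0, 0, 0]},
    {"travel": [0, 0, 14], "dr": [0, 0, 0]},
    {"travel": [0, 0, 10], "dr": [0, 0, 0]},
    {"travel": [0, 0, 0], "dr": [0, 0, 0]},
    {"travel": [0, 0, 0], "dr": [0, 0, 0]}
  ]
}}

```text
clock: 49.08
position: [0.5802, -0.4088, -0.0067]
ee_rot: [0.763, -0.646, 0.001, -0.0]
ft_force: [0.3, -0.2, 0.3]
grip_width: 0.999
```

Emit:
{"method": "servo_tool", "body": {
  "moves": [
    {"travel": [0, 0, 0], "dr": [0, 0, 0]},
    {"travel": [0, 0, 0], "dr": [0, 0, 0]},
    {"travel": [0, 0, 0], "dr": [0, 0, 0]},
    {"travel": [0, 0, 0], "dr": [0, 0, 0]}
  ],
  "claw": 1
}}

```text
clock: 49.58
position: [0.5801, -0.4086, -0.007]
ee_rot: [0.763, -0.646, 0.0, -0.0]
ft_force: [0.0, -0.3, 6.0]
grip_width: 0.625
```

Emit:
{"method": "servo_tool", "body": {
  "moves": [
    {"travel": [0, 0, -15], "dr": [0, 0, 0]},
    {"travel": [0, 0, -40], "dr": [0, 0, 0]},
    {"travel": [0, 0, -45], "dr": [0, 0, 0]},
    {"travel": [0, 0, -45], "dr": [0, 0, 0]},
    {"travel": [0, 0, -45], "dr": [0, 0, -8]},
    {"travel": [0, 0, -20], "dr": [0, 0, -9]},
    {"travel": [0, 0, 0], "dr": [0, 0, -9.8]},
    {"travel": [0, 0, 0], "dr": [0, 0, -10]},
    {"travel": [0, 0, 0], "dr": [0, 0, -10]},
    {"travel": [0, 0, 0], "dr": [0, 0, -10]},
    {"travel": [0, 0, 0], "dr": [0, 0, -10]},
    {"travel": [0, 0, 0], "dr": [0, 0, -10]}
  ]
}}

```text
clock: 51.08
position: [0.5793, -0.4084, 0.2028]
ee_rot: [1.0, -0.03, -0.0, 0.0]
ft_force: [-0.6, -0.3, -1.6]
grip_width: 0.627
```

Emit:
{"method": "servo_tool", "body": {
  "moves": [
    {"travel": [0, 0, 0], "dr": [0, 0, -10]},
    {"travel": [0, 0, 0], "dr": [0, 0, 0]},
    {"travel": [0, 0, 0], "dr": [0, 0, 0]}
  ]
}}

```text
clock: 51.45
position: [0.5796, -0.4085, 0.2026]
ee_rot: [0.999, 0.053, -0.0, -0.0]
ft_force: [0.7, -0.3, -2.2]
grip_width: 0.619
```

Run:
```python
from h import *
print(manip.get_obs()["grip_width"])
need((*case(.0575)[:2],.225,6.4))
```

```text
0.619297897164084
at [ 579.6 -408.5  202.6] th 6.0 tilt 0.0 t 51.5
  turn z -0.4  shift x -57.8 y -519.8 z -22.4
```

Emit:
{"method": "servo_tool", "body": {
  "moves": [
    {"travel": [-4.8, -43.3, 0], "dr": [0, 0, -0.4]},
    {"travel": [-4.8, -43.3, 0], "dr": [0, 0, 0]},
    {"travel": [-4.8, -43.3, 0], "dr": [0, 0, 0]},
    {"travel": [-4.8, -43.3, 0], "dr": [0, 0, 0]},
    {"travel": [-4.8, -43.3, 0], "dr": [0, 0, 0]},
    {"travel": [-4.8, -43.3, 0], "dr": [0, 0, 0]},
    {"travel": [-4.8, -43.3, 0], "dr": [0, 0, 0]},
    {"travel": [-4.8, -43.3, 0], "dr": [0, 0, 0]},
    {"travel": [-4.8, -43.3, 0], "dr": [0, 0, 0]},
    {"travel": [-4.8, -43.3, 0], "dr": [0, 0, 0]},
    {"travel": [-4.8, -43.3, 0], "dr": [0, 0, 0]},
    {"travel": [-4.8, -43.3, 0], "dr": [0, 0, 0]}
  ]
}}

```text
clock: 52.95
position: [0.4619, 0.1022, 0.2027]
ee_rot: [0.998, 0.056, 0.0, -0.0]
ft_force: [0.7, -0.4, -2.6]
grip_width: 0.62
```

Emit:
{"method": "servo_tool", "body": {
  "moves": [
    {"travel": [0, 0, 0], "dr": [0, 0, 0]},
    {"travel": [0, 0, 0], "dr": [0, 0, 0]},
    {"travel": [0, 0, 0], "dr": [0, 0, 0]}
  ]
}}

```text
clock: 53.32
position: [0.4627, 0.0998, 0.2024]
ee_rot: [0.998, 0.057, -0.0, 0.0]
ft_force: [0.5, -0.8, -1.0]
grip_width: 0.622
```

Run:
```python
from h import *
print(manip.get_obs()["grip_width"])
need((*case(.0575)[:2],.072,6.4))
```

```text
0.6218217570833843
at [462.7  99.8 202.4] th 6.5 tilt 0.0 t 53.3
  turn z 0.1  shift x 1.7 y -1.6 z 130.4
```

Emit:
{"method": "servo_tool", "body": {
  "moves": [
    {"travel": [1.7, -1.6, 35], "dr": [0, 0, 0.1]},
    {"travel": [0, 0, 35], "dr": [0, 0, 0]},
    {"travel": [0, 0, 25], "dr": [0, 0, 0]},
    {"travel": [0, 0, 15], "dr": [0, 0, 0]},
    {"travel": [0, 0, 10], "dr": [0, 0, 0]},
    {"travel": [0, 0, 6], "dr": [0, 0, 0]},
    {"travel": [0, 0, 4.6], "dr": [0, 0, 0]},
    {"travel": [0, 0, 0], "dr": [0, 0, 0]},
    {"travel": [0, 0, 0], "dr": [0, 0, 0]}
  ]
}}

```text
clock: 54.45
position: [0.4642, 0.103, 0.0722]
ee_rot: [0.998, 0.057, 0.0, -0.0]
ft_force: [0.5, -0.1, -2.1]
grip_width: 0.622
```

Emit:
{"method": "servo_tool", "body": {
  "moves": [
    {"travel": [0, 0, 0], "dr": [0, 0, 0]},
    {"travel": [0, 0, 0], "dr": [0, 0, 0]},
    {"travel": [0, 0, -20], "dr": [0, 0, 0]},
    {"travel": [0, 0, -40], "dr": [0, 0, 0]},
    {"travel": [0, 0, -50], "dr": [0, 0, 0]},
    {"travel": [0, 0, -50], "dr": [0, 0, 0]},
    {"travel": [0, 0, -48], "dr": [0, 0, 0]},
    {"travel": [0, 0, 0], "dr": [0, 0, 0]},
    {"travel": [0, 0, 0], "dr": [0, 0, 0]}
  ],
  "claw": 0.15
}}

```text
clock: 55.58
position: [0.4637, 0.1028, 0.2792]
ee_rot: [0.998, 0.057, -0.0, -0.0]
ft_force: [-0.4, 0.2, -0.4]
grip_width: 0.851
```

Run:
```python
from h import *
carton(h=.123,name="w21");print(case(.0575))
need((.42,-.25,.28,3.5))
```

```text
end [316. 189.] (461.3, 132.1, 52.6, 27.4, 6.6) tool [  1.5 -29.5 155.7]
end [316. 246.] (468.5, 73.6, 51.9, 26.9, 6.6) tool [  1.9  29.4 155.7]
end [315. 291.] (473.3, 25.3, 51.5, 20.8, 6.6) tool [  1.1  78.  155.7]
(np.float64(0.4641905363981363), np.float64(0.10164165535173429), 0)
at [463.5 102.7 278.7] th 6.6 tilt 0.09 t 55.6
  turn z 3.1  shift x -64.9 y 349.4 z -1.3
```

Both cartons are flat in their bays (tops at 123 mm, centred within 1–2 mm). Now the tag.

Emit:
{"method": "servo_tool", "body": {
  "moves": [
    {"travel": [0, 0, 0], "dr": [0, 0, 3.1]},
    {"travel": [-6.5, 35, 0], "dr": [0, 0, 0]},
    {"travel": [-6.5, 35, 0], "dr": [0, 0, 0]},
    {"travel": [-6.5, 35, 0], "dr": [0, 0, 0]},
    {"travel": [-6.5, 35, 0], "dr": [0, 0, 0]},
    {"travel": [-6.5, 35, 0], "dr": [0, 0, 0]},
    {"travel": [-6.5, 35, 0], "dr": [0, 0, 0]},
    {"travel": [-6.5, 35, 0], "dr": [0, 0, 0]},
    {"travel": [-6.5, 35, 0], "dr": [0, 0, 0]},
    {"travel": [-6.5, 35, 0], "dr": [0, 0, 0]},
    {"travel": [-6.5, 34, 0], "dr": [0, 0, 0]},
    {"travel": [0, 0, 0], "dr": [0, 0, 0]}
  ],
  "claw": 0.4
}}

```text
clock: 57.12
position: [0.4187, -0.2517, 0.2785]
ee_rot: [1.0, 0.028, -0.001, 0.0]
ft_force: [0.4, -0.4, 0.1]
grip_width: 0.601
```

Emit:
{"method": "servo_tool", "body": {
  "moves": [
    {"travel": [0, 0, 0], "dr": [0, 0, 0]},
    {"travel": [0, 0, 0], "dr": [0, 0, 0]}
  ]
}}

```text
clock: 57.38
position: [0.4204, -0.2484, 0.2793]
ee_rot: [1.0, 0.031, -0.0, -0.0]
ft_force: [-0.3, -0.1, -0.9]
grip_width: 0.599
```

Run:
```python
from h import *
need((.42,-.25,.28,3.5))
c=manip.calibration("wrist");im=manip.camera("wrist");cv2.imwrite("pics/w22.png",im)
for col,z in (("orange",.13),("green",.13),("red",.045)):
    for b in blobs(im,col,100,(200,100,440,420)):
        print(col,z,cen(b).round(1),rect(c,b,z),cv2.approxPolyDP(b,3,True).reshape(-1,2).tolist())
```

```text
at [ 420.4 -248.4  279.3] th 3.6 tilt 0.05 t 57.4
  turn z 0.1  shift x -0.5 y 1.6 z -0.7
orange 0.13 [318.2 219.9] (423.8, -249.6, 69.7, 11.9, -86.0) [[317, 186], [312, 228], [315, 255], [321, 255], [324, 200], [321, 186]]
green 0.13 [344.  344.6] (461.4, -387.5, 70.3, 25.5, -73.4) [[332, 319], [334, 354], [360, 371], [358, 358], [343, 351], [336, 342], [338, 335], [356, 349], [353, 334]]
green 0.13 [317.8 292.8] (428.3, -326.9, 80.9, 7.4, -86.1) [[315, 257], [315, 328], [320, 328], [321, 262], [320, 257]]
red 0.045 [316.3 199.3] (424.6, -253.7, 74.0, 19.5, -86.6) [[312, 180], [310, 239], [313, 191], [317, 185], [322, 186], [325, 200], [324, 239], [326, 182]]
```

View pics/w22.png

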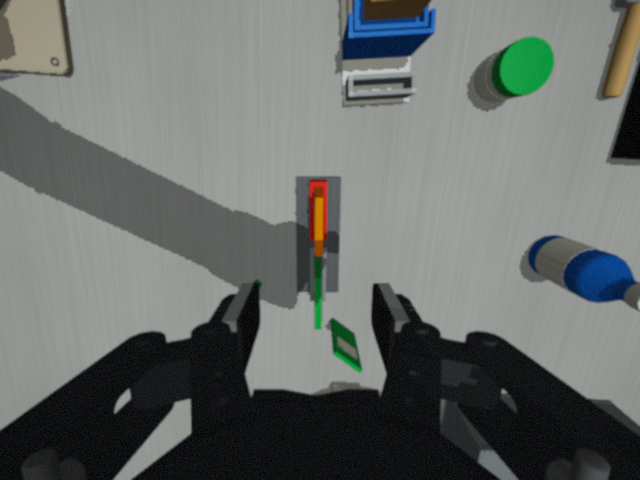

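The orange tag stands in the red slot at (318,220), with the waiting green tag at (318,292). The grey holder is at (380,86), its slot clear. The smaller green tag at (345,345) is a decoy lying nearby.

Run:
```python
from h import *
c=manip.calibration("wrist");im=cv2.imread("pics/w22.png");p,r=tool()
hsv=cv2.cvtColor(im,cv2.COLOR_BGR2HSV)
print("col318",[(y,*hsv[y,318].tolist()) for y in range(180,262,4)])
for z,q in ((.13,(318.5,255)),(.13,(318.5,197)),(.13,(318.5,186))): print(q,(plane(c,q,z)[0]*1000).round(1))
for y in (205,220,235,250): 
    xs=[x for x in range(305,332) if 5<=hsv[y,x,0]<=22 and hsv[y,x,1]>170];print(y,xs[0],xs[-1],(plane(c,[[xs[0]-.5,y],[xs[-1]+.5,y]],.13)[:,0]*1000).round(1))
g=cv2.cvtColor(im,cv2.COLOR_BGR2GRAY)
print("holder col 380",g[60:112,380].tolist());print("row 86",g[86,338:422].tolist())
a=np.radians(6.4)
print("pred holder slot corners px z=.045",proj(c,[case(-.152+dy,dx,.045) for dx,dy in((-.033,-.006),(-.033,.006),(.033,.006),(.033,-.006))]).round(1).tolist())
```

```text
col318 [(180, 2, 190, 106), (184, 2, 216, 202), (188, 13, 255, 122), (192, 15, 255, 115), (196, 15, 255, 122), (200, 19, 255, 201), (204, 20, 255, 202), (208, 19, 255, 200), (212, 19, 255, 203), (216, 19, 255, 200), (220, 19, 255, 201), (224, 19, 255, 201), (228, 19, 255, 200), (232, 19, 255, 201), (236, 19, 255, 200), (240, 17, 255, 166), (244, 15, 255, 142), (248, 14, 255, 143), (252, 15, 255, 141), (256, 22, 201, 81), (260, 68, 200, 69)]
(318.5, 255) [ 426.7 -284.5  130. ]
(318.5, 197) [ 422.8 -225.6  130. ]
(318.5, 186) [ 422.1 -215.   130. ]
205 314 324 [418.4 429.1]
220 314 323 [419.3 429.2]
235 313 324 [419.3 431.3]
250 315 321 [422.3 429.3]
holder col 380 [126, 130, 129, 127, 127, 129, 127, 127, 131, 152, 185, 196, 191, 175, 160, 153, 154, 141, 109, 66, 41, 38, 45, 59, 92, 115, 125, 130, 134, 144, 152, 152, 152, 146, 123, 92, 56, 43, 65, 95, 121, 124, 115, 106, 112, 131, 144, 150, 152, 150, 150, 150]
row 86 [154, 154, 152, 142, 126, 129, 124, 94, 61, 77, 117, 147, 153, 152, 145, 122, 109, 109, 111, 113, 115, 113, 115, 116, 119, 120, 122, 125, 126, 126, 126, 126, 126, 126, 128, 123, 127, 126, 126, 126, 128, 125, 125, 128, 127, 129, 126, 130, 129, 130, 131, 131, 130, 129, 127, 129, 128, 129, 128, 128, 130, 129, 127, 125, 108, 79, 53, 46, 42, 41, 41, 44, 58, 93, 130, 144, 147, 151, 152, 152, 155, 155, 155, 154]
pred holder slot corners px z=.045 [[353.1, 91.3], [352.9, 79.6], [412.3, 76.3], [411.9, 88.1]]
```

The tag top spans y -284.5 to -225.6 (59 mm, expected 60), so its centre is (424.7, -255), yaw 4°. The predicted holder slot edges match the picture to about 1 px. I descend and grip.

Emit:
{"method": "servo_tool", "body": {
  "moves": [
    {"travel": [3.8, 6.9, 20], "dr": [0, 0, -0.4]},
    {"travel": [0, 0, 35], "dr": [0, 0, 0]},
    {"travel": [0, 0, 35], "dr": [0, 0, 0]},
    {"travel": [0, 0, 35], "dr": [0, 0, 0]},
    {"travel": [0, 0, 30], "dr": [0, 0, 0]},
    {"travel": [0, 0, 26], "dr": [0, 0, 0]},
    {"travel": [0, 0, 20], "dr": [0, 0, 0]},
    {"travel": [0, 0, 0], "dr": [0, 0, 0]},
    {"travel": [0, 0, 0], "dr": [0, 0, 0]}
  ]
}}

```text
clock: 58.55
position: [0.425, -0.2561, 0.0796]
ee_rot: [0.999, 0.034, 0.0, 0.0]
ft_force: [-0.8, 0.6, 0.0]
grip_width: 0.6
```

Emit:
{"method": "servo_tool", "body": {
  "moves": [
    {"travel": [0, 0, 0], "dr": [0, 0, 0]},
    {"travel": [0, 0, 0], "dr": [0, 0, 0]},
    {"travel": [0, 0, 0], "dr": [0, 0, 0]},
    {"travel": [0, 0, 0], "dr": [0, 0, 0]},
    {"travel": [0, 0, 0], "dr": [0, 0, 0]}
  ],
  "claw": 1,
  "squeeze": 50
}}

```text
clock: 59.18
position: [0.4249, -0.2563, 0.0794]
ee_rot: [0.999, 0.034, 0.001, 0.0]
ft_force: [-0.1, 0.4, 6.1]
grip_width: 0.084
```

Run:
```python
from h import *
o=manip.get_obs();print(o["grip_width"],np.round(o["ft_force"],1),np.round(o["torque"],2))
need((.4247,-.255,.2,4))
```

```text
0.08387713687642563 [-0.1  0.4  6.1] [ 0.09  0.16 -0.05]
at [ 424.9 -256.3   79.4] th 3.9 tilt 0.06 t 59.2
  turn z -0.1  shift x -0.1 y -1.3 z -120.6
```

Emit:
{"method": "servo_tool", "body": {
  "moves": [
    {"travel": [0, 0, -15], "dr": [0, 0, 0]},
    {"travel": [0, 0, -25], "dr": [0, 0, 0]},
    {"travel": [0, 0, -40], "dr": [0, 0, 0]},
    {"travel": [0, 0, -40], "dr": [0, 0, 8]},
    {"travel": [0, 0, 0], "dr": [0, 0, 9.5]},
    {"travel": [0, 0, 0], "dr": [0, 0, 10]},
    {"travel": [0, 0, 0], "dr": [0, 0, 10]},
    {"travel": [0, 0, 0], "dr": [0, 0, 10]},
    {"travel": [0, 0, 0], "dr": [0, 0, 10]},
    {"travel": [0, 0, 0], "dr": [0, 0, 10]},
    {"travel": [0, 0, 0], "dr": [0, 0, 10]},
    {"travel": [0, 0, 0], "dr": [0, 0, 10]}
  ]
}}

```text
clock: 60.68
position: [0.4242, -0.2562, 0.1995]
ee_rot: [0.743, -0.669, 0.0, -0.0]
ft_force: [-0.3, -0.4, -0.6]
grip_width: 0.083
```

Run:
```python
from h import *
print(manip.get_obs()["grip_width"])
need((*case(-.152,-.0013)[:2],.2,-83.6))
```

```text
0.08292845092281204
at [ 424.2 -256.2  199.5] th -84.0 tilt 0.01 t 60.7
  turn z -0.4  shift x -141.7 y -78.3 z -0.5
```

Emit:
{"method": "servo_tool", "body": {
  "moves": [
    {"travel": [-28.3, -15.7, 0], "dr": [0, 0, -0.4]},
    {"travel": [-28.3, -15.7, 0], "dr": [0, 0, 0]},
    {"travel": [-28.3, -15.7, 0], "dr": [0, 0, 0]},
    {"travel": [-28.3, -15.7, 0], "dr": [0, 0, 0]},
    {"travel": [-28.3, -15.6, 0], "dr": [0, 0, 0]},
    {"travel": [0, 0, 20], "dr": [0, 0, 0]},
    {"travel": [0, 0, 25], "dr": [0, 0, 0]},
    {"travel": [0, 0, 0], "dr": [0, 0, 0]},
    {"travel": [0, 0, 0], "dr": [0, 0, 0]}
  ]
}}

```text
clock: 61.8
position: [0.4862, -0.1066, 0.155]
ee_rot: [0.748, -0.664, 0.0, -0.0]
ft_force: [1.1, 0.5, -0.1]
grip_width: 0.077
```

Run:
```python
from h import *
print(manip.get_obs()["grip_width"])
need((*case(-.152,-.0013)[:2],.0744,-83.6))
cv2.imwrite("pics/w23.png",manip.camera("wrist")[100:420,120:520])
c=manip.calibration("side");s=manip.camera("side");p=proj(c,[case(-.152,0,.05)])[0].astype(int);print(p)
a=cv2.resize(s[p[1]-90:p[1]+70,p[0]-80:p[0]+80],(480,480),interpolation=cv2.INTER_CUBIC)
b=cv2.resize(cv2.imread("pics/w23.png"),(300,240));k=np.zeros((480,780,3),np.uint8);k[:,:480]=a;k[:240,480:]=b
cv2.imwrite("pics/m23.png",k)
q=proj(c,[case(-.152+dy,dx,.045) for dx,dy in((-.033,-.006),(-.033,.006),(.033,.006),(.033,-.006))]);print(((q-p+[80,90])*3).round(0).tolist())
```

```text
0.07715153655196097
at [ 486.2 -106.6  155. ] th -83.2 tilt 0.06 t 61.8
  turn z 0.4  shift x 0.1 y -0.1 z 80.6
[345 266]
[[208.0, 305.0], [196.0, 295.0], [271.0, 253.0], [283.0, 262.0]]
```

View pics/m23.png

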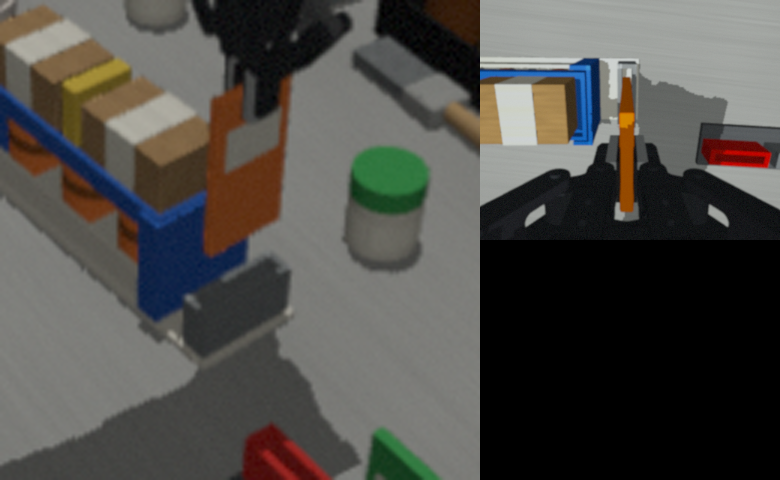

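The tag hangs upright just above the holder, lower edge from (205,255) to (280,215), parallel to the holder. The tray and cartons look level. I lower with force checks.

Emit:
{"method": "servo_tool", "body": {
  "moves": [
    {"travel": [0.1, -0.1, 15], "dr": [0, 0, 0.4]},
    {"travel": [0, 0, 15], "dr": [0, 0, 0]},
    {"travel": [0, 0, 7], "dr": [0, 0, 0]},
    {"travel": [0, 0, 5], "dr": [0, 0, 0]},
    {"travel": [0, 0, 4], "dr": [0, 0, 0]},
    {"travel": [0, 0, 4], "dr": [0, 0, 0]},
    {"travel": [0, 0, 0], "dr": [0, 0, 0]}
  ]
}}

```text
clock: 62.78
position: [0.4858, -0.1065, 0.1036]
ee_rot: [0.745, -0.667, -0.0, 0.0]
ft_force: [0.5, -0.5, -0.7]
grip_width: 0.084
```

Inside the slot (underside about 34 mm) without contact. I continue down.

Emit:
{"method": "servo_tool", "body": {
  "moves": [
    {"travel": [0, 0, 6], "dr": [0, 0, 0]},
    {"travel": [0, 0, 6], "dr": [0, 0, 0]},
    {"travel": [0, 0, 6], "dr": [0, 0, 0]},
    {"travel": [0, 0, 5], "dr": [0, 0, 0]},
    {"travel": [0, 0, 4], "dr": [0, 0, 0]},
    {"travel": [0, 0, 1.5], "dr": [0, 0, 0]},
    {"travel": [0, 0, 0], "dr": [0, 0, 0]},
    {"travel": [0, 0, 0], "dr": [0, 0, 0]}
  ]
}}

```text
clock: 63.78
position: [0.486, -0.1065, 0.0755]
ee_rot: [0.745, -0.667, 0.0, -0.0]
ft_force: [0.6, -0.7, -0.5]
grip_width: 0.082
```

Underside at about 6 mm. I release, rise straight up, and back off to the side for a final check.

Emit:
{"method": "servo_tool", "body": {
  "moves": [
    {"travel": [0, 0, 0], "dr": [0, 0, 0]},
    {"travel": [0, 0, 0], "dr": [0, 0, 0]},
    {"travel": [0, 0, 0], "dr": [0, 0, 0]},
    {"travel": [0, 0, -15], "dr": [0, 0, 0]},
    {"travel": [0, 0, -40], "dr": [0, 0, 0]},
    {"travel": [0, 0, -50], "dr": [0, 0, 0]},
    {"travel": [0, 0, -50], "dr": [0, 0, 0]},
    {"travel": [0, 0, -50], "dr": [0, 0, 0]},
    {"travel": [0, 0, 0], "dr": [0, 0, 0]}
  ],
  "claw": 0.75
}}

```text
clock: 64.9
position: [0.4875, -0.107, 0.2851]
ee_rot: [0.745, -0.667, 0.003, -0.003]
ft_force: [-0.6, 0.1, -0.2]
grip_width: 0.25
```

Emit:
{"method": "servo_tool", "body": {
  "moves": [
    {"travel": [40, 0, 0], "dr": [0, 0, 0]},
    {"travel": [40, 0, 0], "dr": [0, 0, 0]},
    {"travel": [40, 0, 0], "dr": [0, 0, 0]},
    {"travel": [40, 0, 0], "dr": [0, 0, 0]},
    {"travel": [40, 0, 0], "dr": [0, 0, 0]},
    {"travel": [40, 0, 0], "dr": [0, 0, 0]},
    {"travel": [40, 0, 0], "dr": [0, 0, 0]},
    {"travel": [40, 0, 0], "dr": [0, 0, 0]},
    {"travel": [40, 0, 0], "dr": [0, 0, 0]},
    {"travel": [0, 0, 0], "dr": [0, 0, 0]},
    {"travel": [0, 0, 0], "dr": [0, 0, 0]}
  ]
}}

```text
clock: 66.28
position: [0.5258, -0.4638, 0.2799]
ee_rot: [0.745, -0.667, -0.0, -0.0]
ft_force: [0.0, 0.7, 0.3]
grip_width: 0.247
```

Run:
```python
from h import *
need((.4,-.4,.3,-83.6))
t=manip.camera("top");s=manip.camera("side");cv2.imwrite("pics/top24.png",t);cv2.imwrite("pics/side24.png",s)
c=manip.calibration("top")
for b in blobs(t,"orange",12,(300,190,400,290)): print("orange",cen(b).round(1),rect(c,b,.125))
for b in blobs(t,"green",30,(190,140,480,280)): print("green",cen(b).round(1),plane(c,cen(b),.064)[0][:2].round(3))
for b in blobs(t,"blue",100,(230,200,360,280)): print("blue",rect(c,b,.09))
k=np.zeros((600,800,3),np.uint8)
k[:300]=cv2.resize(t[140:290,140:540],(800,300),interpolation=cv2.INTER_CUBIC)
k[300:]=cv2.resize(s[130:400,160:520],(800,600),interpolation=cv2.INTER_CUBIC)[100:400] if 0 else np.hstack([cv2.resize(s[140:400,170:517],(400,300),interpolation=cv2.INTER_CUBIC),cv2.resize(s[180:330,240:440],(400,300),interpolation=cv2.INTER_CUBIC)])
cv2.imwrite("pics/m24.png",k)
```

```text
at [ 525.8 -463.8  279.9] th -83.6 tilt 0.05 t 66.3
  turn z -0.0  shift x -77.4 y 118.0 z -20.1
orange [349.6 231.2] (482.6, -105.5, 52.8, 7.5, 6.4)
green [340.7 178.2] [ 0.63  -0.085]
green [211.7 166.9] [0.655 0.255]
blue (465.5, 43.5, 228.9, 84.1, -83.8)
```

View pics/m24.png

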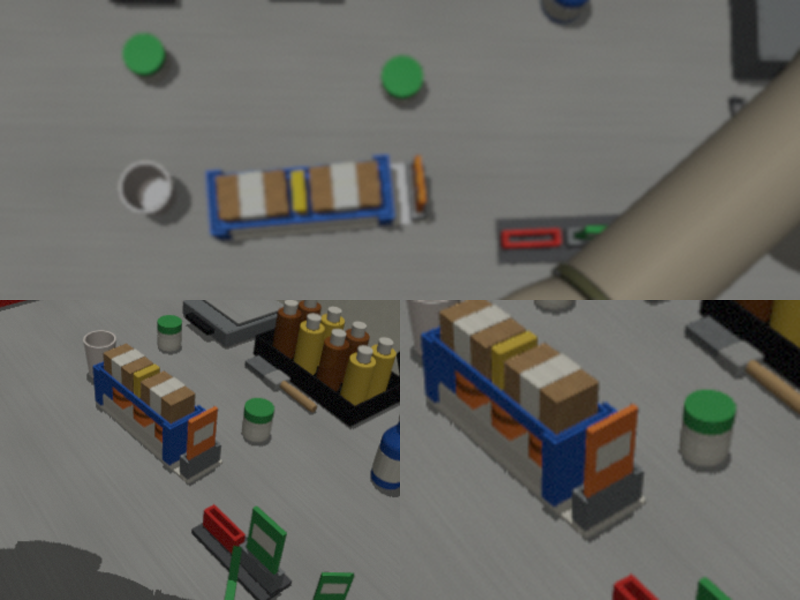

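In the final views the case has its three jars, the tray seated level and both cartons flat with bands up. The orange tag stands upright in the holder, the green tag is in the grey slot, the green jars haven't moved, and the cup is standing. I hand in.

```bash
python3 -c "
from workcell import manip
print(manip.get_obs()['ft_force'],manip.get_obs()['clock']);print(manip.hand_in())"
```

```text
[ 0.54130097 -0.09194203  0.04251153] 66.375
the job is handed in; nothing more can be done
None
```

The orange order is packed and handed in at 66 s of the 208 s allowed. The hand-in reports no verdict.

**Final checks**
- **Jars:** the three amber jars stand in the pockets, within about 1–5 mm of the pocket centres on the wrist view.
- **Tray:** contact came exactly at the 72 mm seat height. The outline lies inside the rims, aligned with the case at 6.4°.
- **Cartons:** both lie flat in the bays, tops at about 123 mm, centred within about 2 mm.
- **Tag:** the orange tag is upright in the holder, its underside within about 1 mm of the floor at release, judged from the tool height.
- **Left alone:** the green tag is still in the grey slot, both green jars are unmoved and the cup is standing. The arm is clear of everything.

**What disagreed or went wrong**
- **Fingertips:** they sit about 25–38 mm behind the stated TCP. My first jar grasp therefore closed on the lid at about 33 N and slid off; the jar stayed upright. I gripped lower after that and every grasp held.
- **Top camera:** it reads about 3–5 mm low in x compared with the wrist camera, so I used the wrist values.
- **Pictures:** I viewed 16, two over the budget of 14, to check the tag insertion and the final state.

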